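Key and refit the drive pulley on the jar mill

TASK

The jar mill's drive pulley is off for a change of key. Lay the longer of the two loose keys in the slot of the bare roller shaft, right down on the slot's floor, then take the larger pulley, the one with the keyway, from its wooden block and slide it on, rim first, with its keyway over the key, until it is fully home against the shaft's shoulder. Feel it on gently and never force it, let go, and leave the small pulley and the short key where they are.

Things in the scene. Friction and masses are not known exactly. Their poses are not given: they have to be found in the camera images.
- mill: The jar mill, fixed to the table: a blue bench frame 270 x 325 mm with two black rubber rollers 60 mm thick and a white jar lying on them (top 261 mm above the table). Origin under its middle, y along the rollers towards the pulley end. The end plate and bearing stop 10 mm or more behind the shaft's shoulder and reach 37 mm above the shaft's axis; a small motor pulley sits low on the far side.
- roller: The mill's roller nearest the robot, with its bare steel stub shaft: one piece. Origin and axes as for the shoulder. It is not locked: about 0.1 N m (6 N at the shaft's skin) turns it, and it has up to 4 mm of end float: it lies near the outer end of that play, and an axial push of some 3 N or more shifts it inward (against y) until it stops dead.
- shoulder (a point): On the shaft's axis, in the plane of its shoulder (a collar 44 mm in diameter), 115 mm above the table. y runs level outward along the shaft, z points out of the key slot (up, within 0.15 rad at the start), x across the slot; the axes turn with the shaft. The stub is 32 mm in diameter and 62 mm long from the shoulder, its last 4 mm tapered to 25.6 mm.
- shaft_end (a point): Centre of the shaft's free end face, 62 mm from the shoulder; axes as for the shoulder.
- key_slot (a point): Centre of the floor of the key slot: an upward pocket with square closed ends, 11.2 mm wide (x), 41.4 mm long (y, from 10 to 51.4 mm out from the shoulder), its floor 11 mm above the axis and 4 mm below its lips (5 mm below the round of the shaft). Axes as for the shoulder. A key on its floor stands 3 mm proud of the shaft.
- key: The right key: a steel bar 40 mm long (x), 10 mm wide (y), 8 mm high (z), ends rounded in plan, 24 g, loose on the round bat. Origin at the centre of its underside. It has 0.6 mm to spare on each side of the slot. Fingers on its sides meet the shaft before the key is down: hold its upper half, and let it drop the last of the way.
- short_key: A shorter, thicker steel key of another machine, 25 x 14 x 9 mm, beside the right key on the bat (they may have changed places). Origin at the centre of its underside, x along it. Not to be moved.
- bat: Round wooden bat, fixed on the table, 144 mm in diameter, 12 mm thick; the keys lie on it. Origin at the centre of its underside.
- pulley: The drive pulley, aluminium, about 0.4 kg, standing on its rim in a block, axis level: V-grooved rim 80 mm in diameter, 24 mm wide, and a boss 54 mm in diameter on one side, 56 mm long in all. Origin on its axis at the rim-side face; y to the boss end; z to the keyway (up). Bore 33.5 mm, keyway 11.6 mm wide, its ceiling 20.75 mm from the axis. Home: rim-side face on the shoulder.
- seat (a point): On the shaft's axis, 9 mm out from the shoulder, axes as for the shoulder. From here in, the shaft is a snug seat, slightly thicker than the bore: over the last 10 mm or so the pulley drags with up to 5 to 14 N before it is home, while further out it has 0.75 mm of play around the shaft and 0.8 mm on each side of the key. Push to some 15 N to be sure of the shoulder, not past 25 N.
- boss (a point): On the pulley's axis, 41 mm from the rim-side face: the middle of the boss, where fingers can take it across its 54 mm diameter from above. Axes as for the pulley.
- spare_pulley: A smaller aluminium pulley, rim 60 mm in diameter, boss 40 mm, 46 mm long, plain round 19 mm bore without keyway, in its own block (the two blocks may have changed places). Origin on its axis at the rim-side face, y to its boss end. Not to be moved.
- block_a: Fixed wooden block 82 x 47 mm that holds the drive pulley's rim upright: floor 12 mm, cheeks 21 mm above the table. Origin at the centre of its underside, x along the cheeks.
- block_b: Fixed wooden block 82 x 43 mm, 21 mm high, that holds the small pulley. Origin at the centre of its underside.

How it is judged:
By the outcome, as a careful person would: the job done as asked, in the order asked, and still so for the second after the job is handed in, with the robot touching nothing.
It also fails if it takes over 72 s, if anything falls off the work surface, if the arm or the gripper's body presses on something with over 40 N, if the wrist force passes 120 N, or if a joint passes its speed limit or range.

ROBOT

A 6-joint arm with a two-finger parallel gripper is mounted at the origin on the work surface. World frame = base frame: x ahead of the robot, y to its left, z up, the work surface at z = 0. Lengths are in m, angles in rad, forces in N, time in s.
With the tool pointing down it reaches from about 0.375 to 0.75 m from the base axis. Payload 9 kg.
Tool frame: the origin (TCP) lies midway between the tips of the shut fingers; the grasp point (between the pads) lies 19 mm behind it; z points along the fingers, y is the direction in which the jaws open and shut (so a half turn about z gives the same grasp; the last joint's range is limited). The gripper opens to 85 mm and grips with 20 to 120 N. Pads are 22 mm wide; open, the fingers measure 114 mm over their backs; the gripper's body (76 mm by 85 mm) begins 54 mm behind the grasp point. The pads swing forward as they close: fully open they stand 13 mm farther back than shut.
Start: joints at [1.017, 0.104, 0.097, 1.564, 0, 1.353], TCP at [0.198, 0.567, 0.231] pointing down, gripper open.
Joint ranges: [-2.99, 2.99], [-0.84, 1.86], [-1.1, 1.16], [-1.84, 2.11], [-1.51, 1.56], [-3.14, 3.14]. Speed limits (rad/s): [2.22, 2.22, 2.57, 3.14, 3.14, 3.14].

INTERFACE

Orientations are given as a unit quaternion [x, y, z, w].
In Python, from plant import r gives the robot as it stands.
- The arm moves only by the tool play_rows, never from a script. Its argument "motion" is a list of rows, each a list of 3 entries, a list of its own where there are three numbers: the turn, a rotation vector about the tool's x, y, z in rad, then the shift along the tool's x, y, z in m, then the finger opening in m, from 0 to 0.0854. In form: [[[wx, wy, wz], [dx, dy, dz], fingers], ...]. A call has 1 to 10 rows; each row shifts and turns the commanded pose from where the row before left it, along the tool's axes as they then stand; what a row does not reach is not made up. A row lasts 1/8 s, in which the tool goes at most 62.5 mm and 10.7 degrees, less where a joint would pass 70% of its speed; a pose out of reach is approached as far as the arm can. A call with a gripper value outside its range is refused whole. The fingers move at their own pace and stop on an object; the grip force is fixed at half the most. Time passes only in rows, so rows that do not move let the fingers close. It gives the time, the measured TCP pose, the force and the opening at its end, in the units of the state.
- r.get_obs(): the state, without advancing time (a new reading comes with each control period).
- r.get_image(name): name is "side" or "top"; returns (picture, depth): 384x512x3 uint8, red, green, blue; 384x512 float32, m along the optical axis (not along the pixel's ray), 0 where there is no reading.
- r.camera_model(name): a dict with "camera_matrix" (3x3 intrinsics, pixels), "R" (3x3) and "t" (3): a world point X has camera coordinates R X + t. Camera axes: x right, y down, z forward; pixel columns grow to the right and rows downward; lengths in m; the calibration is good to about 2 mm. A picture is of the moment at which its call begins. camera_model takes no time and is no camera call.
- r.close_job(): hands the job in, once; it reports no verdict.
The state is a dict: "clock": time; "qpos": joint angles; "joint_velocities": joint speeds; "joint_efforts": joint torques, N m; "ee_pos": TCP position; "eef_rot": TCP orientation; "force": force on the tool from outside, world axes, zero at the start; "torque": the same for the moment, N m; "grip_width": finger opening in m.
Only numpy, scipy, OpenCV 4.12 (cv2) and the standard library are available. Lean on these libraries where they do the work, as an engineer would, in place of code of your own. Each camera call takes 0.05 s, during which the arm holds its last target. There are 200 camera calls.

## Working session

There is one attempt and no reset: what is moved stays moved. The work goes in short steps, Python scripts to look and compute and a tool call to move; the robot and the scene stay as the last step left them, time stands still between calls to the robot, and variables do not carry over. Pictures are saved under pics/ and viewed, about 8 in all and at most 12, crops included, and the job is handed in when it is done.

Besides the shell and the picture viewer there is one more tool, called as name(argument=value, ...), one argument or row to a line, values as JSON. play_rows: Moves the arm, as the interface text tells. Its arguments: {"type":"object","properties":{"motion":{"type":"array","items":{"type":"array"}}},"required":["motion"]}

```bash
ls; mkdir -p pics; cat > h.py <<'E'
import numpy as np, cv2
from plant import r
def snap(n,tag):
    im,d=r.get_image(n); np.savez('pics/%s.npz'%tag,im=im,d=d); cv2.imwrite('pics/%s.png'%tag,im[:,:,::-1]); return im,d
def world(n,d):
    c=r.camera_model(n);K=np.array(c['camera_matrix']);R=np.array(c['R']);t=np.array(c['t'])
    v,u=np.mgrid[:d.shape[0],:d.shape[1]]
    P=np.stack([(u-K[0,2])/K[0,0]*d,(v-K[1,2])/K[1,1]*d,d],-1)
    return (P-t)@R
def proj(n,X):
    c=r.camera_model(n);K=np.array(c['camera_matrix']);R=np.array(c['R']);t=np.array(c['t'])
    p=(np.atleast_2d(X)@R.T+t)@K.T; return p[:,:2]/p[:,2:]
E
python3 - <<'E'
from h import *
a,_=snap('top','t0'); b,_=snap('side','s0')
o=r.get_obs(); print({k:np.round(v,4) for k,v in o.items()})
for n in('top','side'): c=r.camera_model(n); print(n,c)
E
```

```text
pics
{'clock': np.float64(0.1), 'qpos': array([ 1.0173,  0.1046,  0.0966,  1.5639, -0.    ,  1.3531]), 'joint_velocities': array([ 0.0017, -0.0028,  0.0017,  0.0003, -0.0015,  0.0007]), 'joint_efforts': array([ 6.00000e-03, -5.58211e+01,  5.04717e+01,  1.31000e-02,
       -2.00000e-04,  0.00000e+00]), 'ee_pos': array([0.1975, 0.5662, 0.2306]), 'eef_rot': array([ 1.671e-01,  9.859e-01, -6.000e-04, -2.000e-04]), 'force': array([-0.3468, -0.1617,  0.3989]), 'torque': array([-0.0225,  0.0084,  0.0311]), 'grip_width': np.float64(0.0853)}
top {'camera_matrix': array([[357.16731353,   0.        , 260.42145322],
       [  0.        , 357.16731353, 188.98115261],
       [  0.        ,   0.        ,   1.        ]]), 'R': array([[ 0.04608403, -0.99892214, -0.00555209],
       [-0.97049767, -0.04345453, -0.23716233],
       [ 0.23666544,  0.01631768, -0.97145417]]), 't': array([-0.07756285,  0.55885513,  0.77897604])}
side {'camera_matrix': array([[402.30769144,   0.        , 250.13344429],
       [  0.        , 402.30769144, 197.41721731],
       [  0.        ,   0.        ,   1.        ]]), 'R': array([[-0.99550193, -0.09246393,  0.02064759],
       [-0.07199182,  0.59660434, -0.79929997],
       [ 0.06158797, -0.79719112, -0.60057742]]), 't': array([0.51678084, 0.15542358, 1.02712483])}
```

View pics/t0.png

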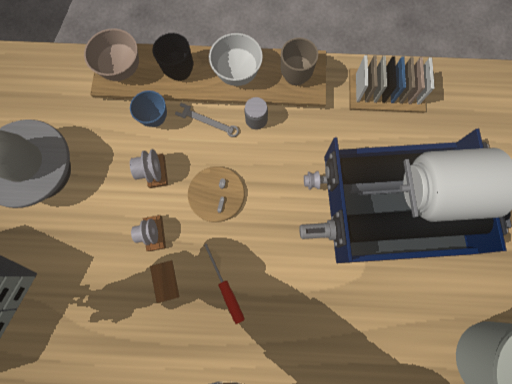

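View pics/s0.png

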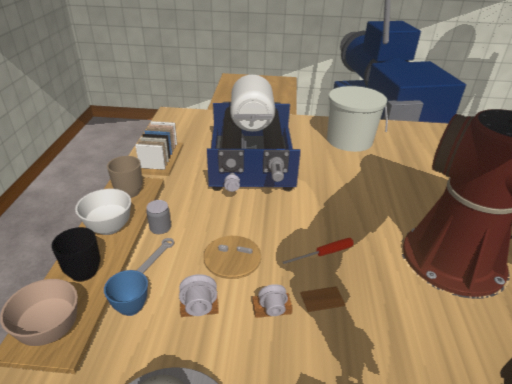

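Top picture: bare stub shaft at about (318,231), with its slot visible. The keys are on the bat at (223,183) and (221,204). The large pulley is at (150,167) and the small one at (148,233). The side picture agrees, with the large pulley at (199,296). Next I measure from depth.

```bash
python3 - <<'E'
from h import *
t=np.load('pics/t0.npz');s=np.load('pics/s0.npz')
W={'top':world('top',t['d']),'side':world('side',s['d'])}
np.set_printoptions(precision=4,suppress=True)
for n,pts in {'top':[(305,231),(318,231),(328,231),(223,183),(221,204),(215,180),(150,167),(140,167),(148,233),(100,250)],'side':[(278,165),(277,176),(222,248),(244,250),(199,296),(270,295),(232,260)]}.items():
  for u,v in pts: print(n,u,v,W[n][v,u])
# shaft cloud
for n in W:
  P=W[n]; 
  c=W['top'][231,318]
  m=(abs(P[...,0]-c[0])<.03)&(abs(P[...,1]-c[1])<.06)&(P[...,2]>.09)&(P[...,2]<.16)
  Q=P[m]; print(n,'shaft',len(Q))
  for y in np.arange(c[1]-.05,c[1]+.05,.006):
    q=Q[abs(Q[:,1]-y)<.003]
    if len(q): print(round(y,4),len(q),'x',q[:,0].min(),q[:,0].max(),'zmax',q[:,2].max(), 'med x top',np.median(q[q[:,2]>q[:,2].max()-.004,0]))
# crops
def crop(im,x0,y0,w,h,k): return cv2.resize(im[y0:y0+h,x0:x0+w,::-1],(w*k,h*k),interpolation=cv2.INTER_CUBIC)
ti,si=t['im'],s['im']
A=np.vstack([np.hstack([crop(ti,285,205,65,50,6),crop(ti,190,165,65,60,6)[:300]]),np.hstack([crop(si,200,235,65,50,6),crop(si,245,140,65,50,6)])])
cv2.imwrite('pics/c0.png',A);print(A.shape)
E
```

```text
top 305 231 [ 0.4588 -0.1519  0.1311]
top 318 231 [ 0.4606 -0.18    0.1269]
top 328 231 [ 0.4609 -0.2005  0.1316]
top 223 183 [0.5839 0.0432 0.0222]
top 221 204 [0.5313 0.045  0.0165]
top 215 180 [0.5934 0.0653 0.0123]
top 150 167 [0.5993 0.2103 0.0841]
top 140 167 [0.6002 0.2363 0.0776]
top 148 233 [0.4457 0.2009 0.0698]
top 100 250 [ 0.4058  0.3376 -0.0013]
side 278 165 [ 0.4606 -0.1868  0.1272]
side 277 176 [ 0.4612 -0.1432  0.1192]
side 222 248 [0.5861 0.049  0.0189]
side 244 250 [0.5303 0.0504 0.0195]
side 199 296 [0.6013 0.2529 0.0792]
side 270 295 [0.4581 0.2176 0.0587]
side 232 260 [0.5568 0.08   0.0112]
top shaft 964
-0.23 95 x 0.43270434289324516 0.489242600517546 zmax 0.15492116353996804 med x top 0.45739169499111737
-0.224 128 x 0.4347128562264375 0.4902149604791137 zmax 0.15501991500112733 med x top 0.47612518001395354
-0.218 82 x 0.44194112264248253 0.4893322413493776 zmax 0.15058671428307324 med x top 0.4886935714157226
-0.212 59 x 0.4458853895609628 0.4900765649659676 zmax 0.14011166263567432 med x top 0.46709135177387334
-0.206 65 x 0.4459868552909429 0.4891309455145
[... 2215 characters left out ...]
129842 zmax 0.13122176121335988 med x top 0.4549014706151389
-0.17 11 x 0.4487680991012611 0.47645439476414936 zmax 0.12968201014949282 med x top 0.4640730004266114
-0.164 18 x 0.44545475558289277 0.47600165009654094 zmax 0.13000717743700319 med x top 0.4653370747739462
-0.158 10 x 0.4485258470236413 0.47552257733094444 zmax 0.1299687432043921 med x top 0.4528432128965758
-0.152 13 x 0.4452829252603589 0.4752860739383023 zmax 0.13095101719796726 med x top 0.4622053860401535
-0.146 71 x 0.44442595044282307 0.4748738829034706 zmax 0.133263993372407 med x top 0.4594020055665947
-0.14 21 x 0.45287318115847586 0.4724501930663075 zmax 0.12711793351494732 med x top 0.46161941514511673
(600, 780, 3)
```

View pics/c0.png

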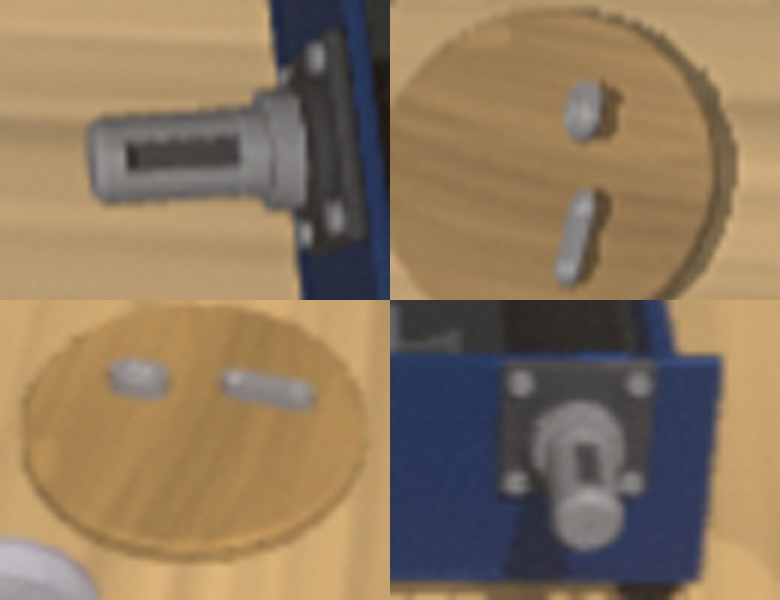

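Crop: the slot runs lengthwise in the stub and is rolled slightly. The longer, thinner key is the nearer one (lower in the top view), turned about 13° from world x. Next I fit the poses.

```bash
cat > fit.py <<'E'
from h import *
from scipy.optimize import least_squares
np.set_printoptions(precision=4,suppress=True)
def axis(P,Rr,z0,x0,y0,yr):  # level cylinder through (x0,y0): fit x at yc, slope
    def f(p):
        dx=(P[:,0]-p[0]-p[1]*(P[:,1]-y0))/np.hypot(1,p[1]); return np.hypot(dx,P[:,2]-p[2])-Rr
    return least_squares(f,[x0,0,z0],loss='soft_l1',f_scale=.0007)
def keyfit(n,im,c,half=.035):
    """brightness mask on plane z=.020 -> minAreaRect"""
    c_=r.camera_model(n)
    # rectified patch of plane z, 0.25 mm/px
    g=np.arange(-half,half,.00025); X,Y=np.meshgrid(c[0]+g,c[1]+g,indexing='ij')
    uv=proj(n,np.stack([X.ravel(),Y.ravel(),np.full(X.size,c[2])],-1)).astype(np.float32)
    return cv2.remap(im,uv[:,0].reshape(X.shape),uv[:,1].reshape(X.shape),cv2.INTER_CUBIC)
E
python3 - <<'E'
from fit import *
D={'top':np.load('pics/t0.npz'),'side':np.load('pics/s0.npz')}
tiles=[]
for n in D:
    P=world(n,D[n]['d']).reshape(-1,3); 
    def box(x,y,z): return P[(P[:,0]>x[0])&(P[:,0]<x[1])&(P[:,1]>y[0])&(P[:,1]<y[1])&(P[:,2]>z[0])&(P[:,2]<z[1])]
    Q=box((.44,.49),(-.19,-.15),(.108,.16)); Q=Q[abs(np.hypot(Q[:,0]-.463,Q[:,2]-.115)-.016)<.004]
    s=axis(Q,.016,.115,.463,-.17,0); print(n,'shaft x@-.17,slope,z',s.x,len(Q),'rms',np.sqrt(np.mean(s.fun**2)))
    E=box((.45,.475),(-.15,-.125),(.09,.13)); print(' end y pctl',np.percentile(E[:,1],[50,80,95,99]))
    for lo,hi,R in ((.19,.215,.04),(.222,.25,.027)):
        Q=box((.555,.645),(lo,hi),(.058,.12)); s=axis(Q,R,.052,.6,(.232),0); print(n,'pulley',R,s.x,len(Q),'rms',np.sqrt(np.mean(s.fun**2)))
    Q=box((.56,.64),(.15,.27),(.055,.08)); print(' pulley y rng',np.percentile(Q[:,1],[0.5,2,98,99.5]))
    Q=box((.5,.6),(-.02,.1),(-.01,.05)); 
    im=D[n]['im']
    K=keyfit(n,im,(.531,.046,.020)); tiles.append(K)
    h=cv2.cvtColor(K,cv2.COLOR_RGB2HSV); m=((h[...,1]<60)).astype(np.uint8)
    cs,_=cv2.findContours(m,cv2.RETR_EXTERNAL,cv2.CHAIN_APPROX_NONE)
    for c in cs:
        if cv2.contourArea(c)>2000:
            (a,b),(w,hh),ang=cv2.minAreaRect(c); mm=cv2.moments(c)
            print(n,'key: x',.531-.035+b*.00025,'y',.046-.035+a*.00025,'size',w*.25,hh*.25,ang,'area mm2',cv2.contourArea(c)/16)
    S=keyfit(n,im,(.463,-.175,.130),.04); tiles.append(S[20:300,20:300])
A=np.hstack([np.vstack(tiles[:2]),np.vstack(tiles[2:])]); cv2.imwrite('pics/c1.png',A[:,:,::-1]);print(A.shape)
E
```

```text
top shaft x@-.17,slope,z [ 0.4635 -0.1093  0.1147] 241 rms 0.0017124043433506765
 end y pctl [-0.1437 -0.1421 -0.1414 -0.1411]
top pulley 0.04 [0.6235 0.1991 0.0489] 154 rms 0.0071718988252145455
top pulley 0.027 [ 0.6137 -0.2382  0.057 ] 252 rms 0.005490628617323186
 pulley y rng [0.1993 0.2005 0.2612 0.2628]
top key: x 0.53 y 0.045875 size 11.261330604553223 40.894248962402344 9.462321281433105 area mm2 402.75
side shaft x@-.17,slope,z [ 0.4616 -0.1463  0.1145] 64 rms 0.0012108299518831492
 end y pctl [-0.144  -0.1427 -0.1416 -0.1403]
side pulley 0.04 [0.6219 0.2068 0.0492] 172 rms 0.0026109432182963516
side pulley 0.027 [ 0.6093 -0.2503  0.0529] 401 rms 0.0060039832031730045
 pulley y rng [0.2    0.2032 0.2651 0.2667]
side key: x 0.5303112258911132 y 0.04898827362060547 size 16.79958724975586 40.00046920776367 9.566686630249023 area mm2 579.96875
(560, 560, 3)
```

View pics/c1.png

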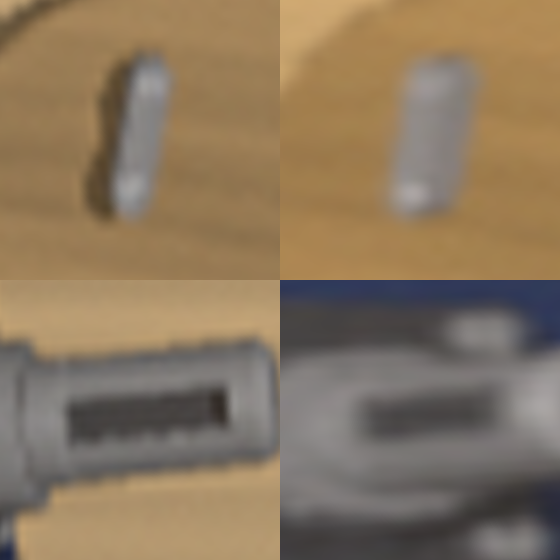

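```bash
python3 - <<'E'
from fit import *
D={'top':np.load('pics/t0.npz'),'side':np.load('pics/s0.npz')}
def cyl(rad,yy,R,a,b): # sdf of capped cylinder
    d=np.stack([rad-R,np.maximum(a-yy,yy-b)]); return np.minimum(d.max(0),0)+np.hypot(*np.maximum(d,0))
def model(parts,p,P):
    yaw=p[3]; ay=np.array([-np.sin(yaw),np.cos(yaw),0]); q=P-p[:3]; yy=q@ay; rad=np.linalg.norm(q-yy[:,None]*ay,axis=1)
    return np.min([cyl(rad,yy,*c) for c in parts],0)
Pul=[(.04,0,.024),(.027,.024,.056)]
Sh=[(.016,0,.060),(.022,-.006,0)]
for n in D:
    P=world(n,D[n]['d']).reshape(-1,3)
    for nm,parts,p0,lo,hi in (('pulley',Pul,[.6,.205,.052,0],[.55,.18,.03],[.65,.29,.11]),('shaft',Sh,[.4655,-.204,.115,.07],[.44,-.2,.102],[.49,-.12,.14])):
        Q=P[((P>lo)&(P<hi)).all(1)]
        f=lambda p:model(parts,p,Q)
        for _ in range(3):
            s=least_squares(f,p0,loss='soft_l1',f_scale=.001); p0=s.x; Q=Q[abs(f(p0))<.006]
        print(n,nm,s.x,len(Q),'med|e|',np.median(abs(f(s.x))))
# image edges of the shaft (top)
n='top';im=D[n]['im']
for z in (.115,.130):
    K=keyfit(n,im,(.463,-.175,z),.04); g=cv2.GaussianBlur(cv2.cvtColor(K,cv2.COLOR_RGB2HSV),(5,5),0).astype(float)
    G=cv2.cvtColor(K,cv2.COLOR_RGB2GRAY).astype(float)
    for y in np.arange(-.190,-.152,.006):
        c=int((y+.175+.04)/.00025); sat=g[:,c-6:c+7,1].mean(1); val=G[:,c-6:c+7].mean(1)
        x=lambda i:.463-.04+i*.00025
        if z==.115:
            i=np.where(sat[60:260]<55)[0]+60; print('sil y',round(y,3),x(i.min()),x(i.max()),'mid',(x(i.min())+x(i.max()))/2)
        else:
            i=np.where(val[125:190]<100)[0]+125; print('slot y',round(y,3),(x(i.min()),x(i.max()),(x(i.min())+x(i.max()))/2) if len(i) else val[125:190:5])
    if z==.130:
        for dr in(-8,0,8):
            line=G[150+dr-3:150+dr+4].mean(0); j=np.where(line<100)[0]; j=j[(j>60)&(j<270)]; print('slot y range row',x(150+dr),-.175-.04+j.min()*.00025,-.175-.04+j.max()*.00025)
E
```

```text
top pulley [0.6165 0.2078 0.0523 0.2255] 630 med|e| 0.0007522322158741955
top shaft [ 0.467  -0.2024  0.1147  0.107 ] 415 med|e| 0.001057827135656761
side pulley [0.6145 0.2057 0.0512 0.2208] 1082 med|e| 0.0009548759708962115
side shaft [ 0.466  -0.2036  0.114   0.1269] 208 med|e| 0.0009427541124300397
sil y -0.19 0.44925000000000004 0.48000000000000004 mid 0.46462500000000007
sil y -0.184 0.44875000000000004 0.47900000000000004 mid 0.46387500000000004
sil y -0.178 0.44800000000000006 0.47825000000000006 mid 0.46312500000000006
sil y -0.172 0.44750000000000006 0.47775000000000006 mid 0.46262500000000006
sil y -0.166 0.44675000000000004 0.47725000000000006 mid 0.4620000000000001
sil y -0.16 0.44625000000000004 0.47625000000000006 mid 0.46125000000000005
sil y -0.154 0.44550000000000006 0.47575000000000006 mid 0.46062500000000006
slot y -0.19 (np.float64(0.4580000000000001), np.float64(0.46900000000000003), np.float64(0.4635))
slot y -0.184 (np.float64(0.4570000000000001), np.float64(0.4685), np.float64(0.46275000000000005))
slot y -0.178 (np.float64(0.45675000000000004), np.float64(0.468), np.float64(0.46237500000000004))
slot y -0.172 (np.float64(0.4565), np.float64(0.467), np.float64(0.46175))
slot y -0.166 (np.float64(0.45575000000000004), np.float64(0.46575000000000005), np.float64(0.46075000000000005))
slot y -0.16 (np.float64(0.45475000000000004), np.float64(0.4655), np.float64(0.460125))
slot y -0.154 (np.float64(0.45500000000000007), np.float64(0.46525000000000005), np.float64(0.46012500000000006))
slot y range row 0.4585 -0.1925 -0.15325
slot y range row 0.4605 -0.1935 -0.153
slot y range row 0.4625 -0.19325 -0.15275
```

Fitted poses, each agreeing with the sizes given:
- **Shaft:** yaw about 0.11, axis at x = 0.4628 where y = -0.172, shoulder at y ≈ -0.2035. The slot is rolled about 0.06 toward -x.
- **Key:** (0.5305, 0.0462), yaw -0.166.
- **Pulley:** origin (0.6155, 0.207), yaw 0.223.

Now I move to the key.

play_rows(
  motion=[
    [[0,0,-0.171],[0,0,0],0.05],
    [[0,0,0],[-0.034,-0.038,0],0.05],
    [[0,0,0],[-0.034,-0.038,0],0.05],
    [[0,0,0],[-0.034,-0.038,0],0.05],
    [[0,0,0],[-0.034,-0.038,0],0.05],
    [[0,0,0],[-0.034,-0.038,0.01],0.05],
    [[0,0,0],[-0.034,-0.038,0.01],0.05],
    [[0,0,0],[-0.034,-0.038,0.01],0.05],
    [[0,0,0],[-0.034,-0.038,0.01],0.04],
    [[0,0,0],[-0.034,-0.038,0.01],0.03],
  ],
)

```text
clock: 1.35
ee_pos: [0.444, 0.1774, 0.1808]
eef_rot: [0.082, 0.997, 0.0, -0.0]
force: [0.3, -0.1, 0.2]
grip_width: 0.0299
```

```bash
cat >> h.py <<'E'
from scipy.spatial.transform import Rotation as Ro
def delta(pos,yawy,roll=0.,axis=None):
    """tool-frame turn and shift from measured pose to target (tool y at yaw yawy, z down, then rolled by `roll` about world axis)"""
    o=r.get_obs(); C=Ro.from_quat(o['eef_rot'])
    y=np.array([np.cos(yawy),np.sin(yawy),0]); z=np.array([0,0,-1.]); x=np.cross(y,z)
    T=Ro.from_matrix(np.stack([x,y,z],1))
    if axis is not None: T=Ro.from_rotvec(roll*np.array(axis))*T
    print('t',o['clock'],'pos',np.round(o['ee_pos'],4),'F',np.round(o['force'],2),'M',np.round(o['torque'],3),'w',round(float(o['grip_width']),4),'q6',round(o['qpos'][5],2))
    print('turn',np.round((C.inv()*T).as_rotvec(),4),'shift(now axes)',np.round(C.inv().apply(np.array(pos)-o['ee_pos']),4),'shift(after turn)',np.round(T.inv().apply(np.array(pos)-o['ee_pos']),4))
E
python3 -c "
from h import *
delta([.5305,.0462,.0155],1.405)"
```

```text
t 1.35 pos [0.444  0.1774 0.1808] F [ 0.27 -0.14  0.17] M [ 0.014 -0.039  0.025] w 0.0299 q6 0.27
turn [ 0.0002 -0.      0.001 ] shift(now axes) [-0.1068 -0.1153  0.1653] shift(after turn) [-0.107  -0.1151  0.1653]
```

play_rows(
  motion=[
    [[0,0,0],[-0.036,-0.0384,0.025],0.03],
    [[0,0,0],[-0.0355,-0.0384,0.035],0.026],
    [[0,0,0],[-0.0355,-0.0384,0.035],0.026],
    [[0,0,0],[0,0,0.03],0.026],
    [[0,0,0],[0,0,0.015],0.026],
    [[0,0,0],[0,0,0],0.026],
  ],
)

```text
clock: 2.1
ee_pos: [0.5287, 0.0489, 0.041]
eef_rot: [0.082, 0.997, 0.0, -0.001]
force: [-0.4, -0.7, -0.5]
grip_width: 0.026
```

```bash
python3 - <<'E'
from h import *
delta([.5305,.0462,.0155],1.405)
a,_=snap('top','t1');b,_=snap('side','s1')
A=np.hstack([cv2.resize(x[:,:,::-1],None,fx=6,fy=6,interpolation=cv2.INTER_CUBIC) for x in (a[170:230,190:250],b[225:285,205:270])])
cv2.imwrite('pics/c2.png',A)
E
```

```text
t 2.1 pos [0.5287 0.0489 0.041 ] F [-0.44 -0.68 -0.45] M [ 0.034 -0.004 -0.005] w 0.026 q6 0.01
turn [ 0.0001 -0.002   0.0016] shift(now axes) [-0.0022 -0.0024  0.0255] shift(after turn) [-0.0022 -0.0024  0.0255]
```

View pics/c2.png

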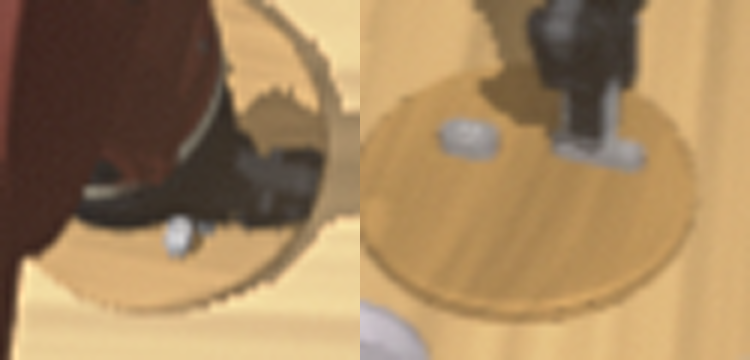

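play_rows(
  motion=[
    [[0,0,0],[-0.0022,-0.0024,0.0],0.026],
    [[0,0,0],[0,0,0.013],0.026],
    [[0,0,0],[0,0,0.012],0.026],
    [[0,0,0],[0,0,0],0.026],
  ],
)

```text
clock: 2.7
ee_pos: [0.5302, 0.0459, 0.015]
eef_rot: [0.082, 0.997, 0.0, -0.001]
force: [-0.1, -0.1, -0.0]
grip_width: 0.0259
```

```bash
python3 -c "
from h import *
delta([.5305,.0462,.0155],1.405)"
```

```text
t 2.7 pos [0.5302 0.0459 0.015 ] F [-0.1  -0.09 -0.05] M [-0.01   0.004 -0.029] w 0.0259 q6 0.01
turn [ 0.0001 -0.0028  0.001 ] shift(now axes) [-0.0002  0.0004 -0.0005] shift(after turn) [-0.0002  0.0004 -0.0005]
```

play_rows(
  motion=[
    [[0,0,0],[0,0,0],0.016],
    [[0,0,0],[0,0,0],0.012],
    [[0,0,0],[0,0,0],0.008],
    [[0,0,0],[0,0,0],0.005],
    [[0,0,0],[0,0,0],0.005],
    [[0,0,0],[0,0,-0.02],0.005],
    [[0,0,0],[0,0,-0.05],0.005],
    [[0,0,0],[0,0,-0.05],0.005],
    [[0,0,0],[0,0,-0.05],0.005],
  ],
)

```text
clock: 3.82
ee_pos: [0.5312, 0.0457, 0.1881]
eef_rot: [0.082, 0.997, 0.0, -0.0]
force: [-0.1, -0.6, 0.6]
grip_width: 0.0067
```

```bash
python3 -c "
from h import *
delta([.4615,-.1735,.160],.11)"
```

```text
t 3.825 pos [0.5312 0.0457 0.1881] F [-0.05 -0.57  0.59] M [-0.059 -0.025 -0.036] w 0.0067 q6 0.0
turn [-0.000e+00 -2.000e-04  1.296e+00] shift(now axes) [ 0.0328 -0.2276  0.0281] shift(after turn) [-0.2102 -0.0934  0.0281]
```

```bash
python3 - <<'E'
from h import *
delta([.4615,-.1735,.160],.11)
a,_=snap('top','t2');b,_=snap('side','s2')
p=proj('side',[[.531,.0457,.188],[.531,.0457,.02]]);print(p)
A=cv2.resize(b[150:285,190:300,::-1],None,fx=5,fy=4.4,interpolation=cv2.INTER_CUBIC)
cv2.imwrite('pics/c3.png',A)
E
```

```text
t 3.825 pos [0.5312 0.0457 0.1881] F [-0.05 -0.57  0.59] M [-0.059 -0.025 -0.036] w 0.0067 q6 0.0
turn [-0.000e+00 -2.000e-04  1.296e+00] shift(now axes) [ 0.0328 -0.2276  0.0281] shift(after turn) [-0.2102 -0.0934  0.0281]
[[244.75400825 194.85105314]
 [243.91085363 248.5217781 ]]
```

View pics/c3.png

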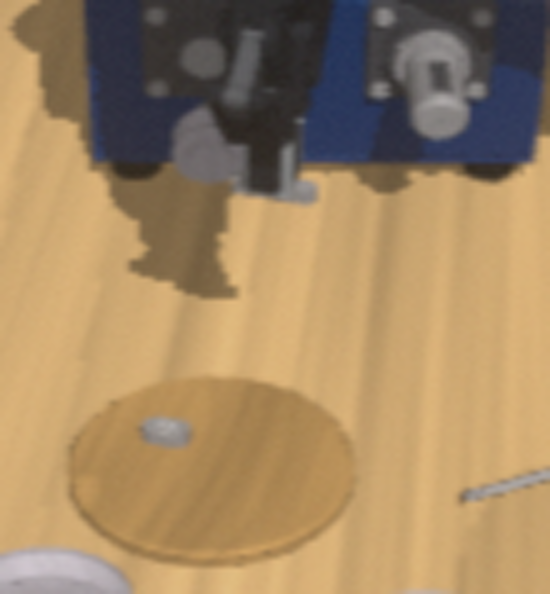

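The key is held across the fingertips and the short key has not moved. Next I turn and carry it to the slot.

play_rows(
  motion=[
    [[0,0,0.162],[0,0,0],0.005],
    [[0,0,0.162],[0,0,0],0.005],
    [[0,0,0.162],[0,0,0],0.005],
    [[0,0,0.162],[0,0,0],0.005],
    [[0,0,0.162],[0,0,0],0.005],
    [[0,0,0.162],[0,0,0],0.005],
    [[0,0,0.162],[0,0,0],0.005],
    [[0,0,0.162],[0,0,0],0.005],
    [[0,0,0],[-0.03,-0.013,0],0.005],
    [[0,0,0],[-0.03,-0.013,0],0.005],
  ],
)

```text
clock: 5.18
ee_pos: [0.5117, -0.0173, 0.1858]
eef_rot: [0.667, 0.745, -0.0, -0.0]
force: [0.6, -0.7, -0.4]
grip_width: 0.0069
```

play_rows(
  motion=[
    [[0,0,0],[-0.03,-0.013,0],0.005],
    [[0,0,0],[-0.03,-0.013,0],0.005],
    [[0,0,0],[-0.03,-0.013,0],0.005],
    [[0,0,0],[-0.03,-0.013,0],0.005],
    [[0,0,0],[-0.02,-0.01,0.01],0.005],
    [[0,0,0],[-0.01,-0.005,0.01],0.005],
    [[0,0,0],[0,0,0],0.005],
  ],
)

```text
clock: 6.05
ee_pos: [0.4614, -0.1731, 0.1653]
eef_rot: [0.668, 0.745, -0.0, -0.001]
force: [0.6, 0.4, 0.5]
grip_width: 0.0066
```

```bash
python3 - <<'E'
from h import *
delta([.4617,-.1733,.150],.11,-.06,[-.11,.994,0])
b,_=snap('side','s3')
o=r.get_obs()['ee_pos'];print(proj('side',[o,[.4615,-.1735,.13],[.4585,-.1425,.115]]))
A=cv2.resize(b[130:210,235:315,::-1],None,fx=7,fy=7,interpolation=cv2.INTER_CUBIC)
cv2.imwrite('pics/c4.png',A)
E
```

```text
t 6.05 pos [ 0.4614 -0.1731  0.1653] F [0.6  0.39 0.47] M [0.043 0.08  0.046] w 0.0066 q6 0.84
turn [-0.0615 -0.0016 -0.001 ] shift(now axes) [-0.0003  0.0003  0.0153] shift(after turn) [-0.0002 -0.0007  0.0153]
[[278.23247255 155.59543637]
 [277.56607703 166.69010611]
 [277.89302101 177.47540204]]
```

View pics/c4.png

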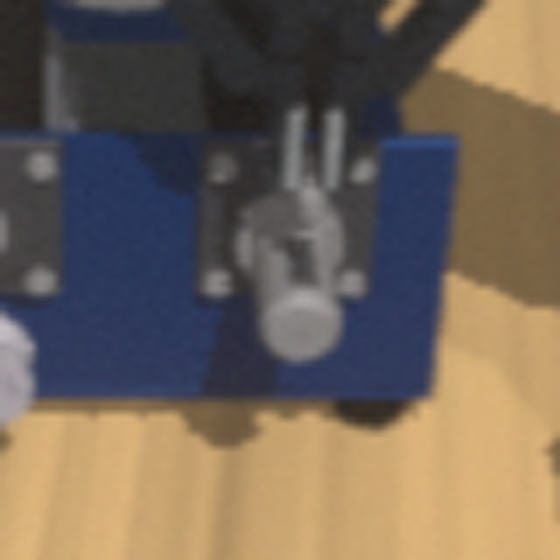

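```bash
python3 - <<'E'
from h import *
np.set_printoptions(precision=4,suppress=True,linewidth=150)
s=np.load('pics/s3.npz');P=world('side',s['d'])
R=Ro.from_quat(r.get_obs()['eef_rot']);o=r.get_obs()['ee_pos']
T=R.inv().apply((P-o).reshape(-1,3)).reshape(P.shape)
for v in range(146,166):
    print(v,' '.join('%4.0f/%3.0f/%3.0f'%tuple(T[v,u]*1e3) for u in range(272,288)))
g=cv2.cvtColor(s['im'],cv2.COLOR_RGB2GRAY);print(g[146:166,272:288])
E
```

```text
146  -95/ 10/ 24   -6/ 15/-26    7/ 14/-33    4/ 11/-32    5/  8/-32   11/  6/-36   12/  4/-37  -92/-10/ 22  -95/-14/ 24   -0/ -6/-30    8/ -7/-35   10/-10/-35    4/-13/-32    5/-16/-33    5/-18/-33 -261/-56/118
147  -88/ 10/ 24   -7/ 15/-22    5/ 14/-30    7/ 11/-30    4/  8/-29   10/  6/-32    9/  3/-32  -86/-10/ 22  -94/-14/ 27    5/ -5/-30   10/ -7/-33    9/-10/-32    1/-14/-28    6/-16/-30    6/-18/-30 -260/-57/121
148  -83/ 11/ 24   -6/ 15/-20    6/ 13/-27    3/ 10/-25    5/  8/-27    6/  5/-27   13/  3/-31  -80/ -9/ 22  -82/-13/ 23    8/ -5/-28   10/ -7/-29    6/-11/-27    6/-13/-27    4/-16/-26    5/-19/-27 -258/-57/124
149  -61/ 12/ 15   -3/ 15/-19    5/ 13/-23    5/ 10/-23    9/  8/-25   12/  6/-28   11/  3/-27  -62/ -8/ 15  -63/-11/ 16    8/ -5/-25   10/ -8/-26   11/-10/-27    2/-14/-22    1/-17/-22  -62/-28/ 15  -63/-31/ 15
150  -55/ 13/ 15   -5/ 15/-15    4/ 13/-20    4/ 10/-20   10/  8/-23   10/  6/-23    6/  2/-21  -58/ -7/ 16  -57/-10/ 16   10/ -5/-23   11/ -8/-24    8/-11/-22    7/-14/-22    3/-17/-19  -56/-27/ 15  -55/-30/ 14
151  -51/ 13/ 16   -3/ 15/-13    3/ 13/-
[... 3780 characters left out ...]
 103 123  91  70 100 122 110]
 [ 51  57  66  94 127 123 118 124  96 105 118  84  60  67  76  74]
 [ 53  62  71  79  91 108 137 147 129 101  81  71  67  67  67  68]
 [ 71  80  83  82  86 102 130 142 134 108  76  67  66  67  65  67]
 [ 83  86  88  88  88  94 117 133 131 113  91  71  67  63  68  66]
 [ 85  86  88  89  86  94 114 128 130 121 109  86  71  69  66  70]
 [ 88  84  86  85  86  90 104 118 126 131 128  99  70  69  67  66]
 [ 83  84  86  86  91  93 100 116 133 131 126 108  74  67  68  68]
 [ 88  87  85  86  90 109 125 134 138 127 120 112  78  67  66  66]
 [107 101  85  76  69  81  86 106 132 130 124 114  82  70  68  65]
 [106 105  92  83  65  70  74 103 127 126 123 116  80  68  66  67]]
```

The hand is seen about 1.5 mm toward -x in the side camera, so I correct the slot's x to about 0.4620. I roll to the slot's tilt and go down gently.

play_rows(
  motion=[
    [[-0.06,0,0],[0,0,0],0.005],
    [[0,0,0],[-0.0002,-0.0014,0.008],0.005],
    [[0,0,0],[0,0,0.009],0.005],
    [[0,0,0],[0,0,0.006],0.005],
    [[0,0,0],[0,0,0.002],0.005],
    [[0,0,0],[0,0,0.0],0.005],
    [[0,0,0],[0,0,0.0],0.005],
  ],
)

```text
clock: 6.98
ee_pos: [0.4624, -0.1736, 0.142]
eef_rot: [0.667, 0.745, 0.022, 0.02]
force: [-1.3, 0.1, -0.1]
grip_width: 0.0068
```

```bash
python3 -c "
from h import *
delta([.4615,-.1733,.140],.11,-.06,[-.11,.994,0])"
```

```text
t 6.975 pos [ 0.4624 -0.1736  0.142 ] F [-1.3   0.05 -0.08] M [-0.032  0.08  -0.007] w 0.0068 q6 0.81
turn [ 0.0002  0.0002 -0.    ] shift(now axes) [ 0.0004 -0.001   0.0019] shift(after turn) [ 0.0004 -0.001   0.0019]
```

play_rows(
  motion=[
    [[0,0,0],[0.0004,-0.0008,0.0015],0.005],
    [[0,0,0],[0,0,0.0015],0.005],
    [[0,0,0],[0,0,0.0015],0.005],
    [[0,0,0],[0,0,0],0.005],
    [[0,0,0],[0,0,0],0.005],
  ],
)

```text
clock: 7.6
ee_pos: [0.4617, -0.1732, 0.1372]
eef_rot: [0.667, 0.745, 0.022, 0.02]
force: [-0.7, 0.4, -0.3]
grip_width: 0.007
```

play_rows(
  motion=[
    [[0,0,0],[0,0,0.001],0.005],
    [[0,0,0],[0,0,0.0],0.005],
    [[0,0,0],[0,0,0],0.005],
  ],
)

```text
clock: 7.98
ee_pos: [0.4618, -0.1732, 0.1362]
eef_rot: [0.667, 0.745, 0.022, 0.02]
force: [1.0, -0.2, 0.0]
grip_width: 0.0071
```

play_rows(
  motion=[
    [[0,0,0],[0,0,0.001],0.005],
    [[0,0,0],[0,0,0.0],0.005],
    [[0,0,0],[0,0,0],0.005],
  ],
)

```text
clock: 8.35
ee_pos: [0.4619, -0.1732, 0.1352]
eef_rot: [0.667, 0.745, 0.022, 0.02]
force: [-0.1, -0.4, 0.0]
grip_width: 0.0065
```

play_rows(
  motion=[
    [[0,0,0],[0,0,0.001],0.005],
    [[0,0,0],[0,0,0.0],0.005],
    [[0,0,0],[0,0,0],0.005],
  ],
)

```text
clock: 8.72
ee_pos: [0.4619, -0.1733, 0.1343]
eef_rot: [0.667, 0.745, 0.022, 0.02]
force: [0.4, -2.1, -0.1]
grip_width: 0.0066
```

play_rows(
  motion=[
    [[0,0,0],[0,0,0.0005],0.005],
    [[0,0,0],[0,0,0.0005],0.005],
    [[0,0,0],[0,0,0],0.005],
    [[0,0,0],[0,0,0],0.005],
  ],
)

```text
clock: 9.22
ee_pos: [0.462, -0.1732, 0.1333]
eef_rot: [0.667, 0.745, 0.022, 0.02]
force: [0.4, -3.7, 0.9]
grip_width: 0.0072
```

```bash
python3 -c "
from h import *
delta([.4615,-.1733,.134],.11,-.06,[-.11,.994,0])"
```

```text
t 9.225 pos [ 0.462  -0.1732  0.1333] F [ 0.38 -3.74  0.9 ] M [-0.624 -0.044  0.019] w 0.0072 q6 0.81
turn [ 0.0001  0.0002 -0.    ] shift(now axes) [-0.     -0.0004 -0.0008] shift(after turn) [-0.     -0.0004 -0.0008]
```

play_rows(
  motion=[
    [[0,0,0],[-0.0007,0,0],0.005],
    [[0,0,0],[0,0,0],0.005],
    [[0,0,0],[0,0,0],0.005],
  ],
)

```text
clock: 9.6
ee_pos: [0.4618, -0.1735, 0.1329]
eef_rot: [0.667, 0.745, 0.023, 0.02]
force: [-0.5, -0.1, 0.0]
grip_width: 0.0063
```

play_rows(
  motion=[
    [[0,0,0],[0,0,0.0008],0.005],
    [[0,0,0],[0,0,0],0.005],
    [[0,0,0],[0,0,0],0.005],
  ],
)

```text
clock: 9.98
ee_pos: [0.462, -0.1738, 0.1323]
eef_rot: [0.667, 0.745, 0.022, 0.02]
force: [-0.0, 0.4, -0.5]
grip_width: 0.0067
```

```bash
python3 -c "
from h import *
delta([.4615,-.1733,.134],.11,-.06,[-.11,.994,0])"
```

```text
t 9.975 pos [ 0.462  -0.1738  0.1323] F [-0.    0.43 -0.47] M [-0.001  0.088  0.027] w 0.0067 q6 0.81
turn [-0.0001 -0.0002  0.    ] shift(now axes) [ 0.0005 -0.0003 -0.0017] shift(after turn) [ 0.0005 -0.0003 -0.0017]
```

play_rows(
  motion=[
    [[0,0,0],[0,0,0.0008],0.005],
    [[0,0,0],[0,0,0],0.005],
    [[0,0,0],[0,0,0],0.005],
  ],
)

```text
clock: 10.35
ee_pos: [0.4621, -0.1738, 0.1316]
eef_rot: [0.667, 0.745, 0.022, 0.02]
force: [-0.4, -0.0, -0.3]
grip_width: 0.0068
```

play_rows(
  motion=[
    [[0,0,0],[0,0,0.0008],0.005],
    [[0,0,0],[0,0,0],0.005],
    [[0,0,0],[0,0,0],0.005],
  ],
)

```text
clock: 10.72
ee_pos: [0.4622, -0.1739, 0.1313]
eef_rot: [0.667, 0.745, 0.022, 0.02]
force: [-3.3, 1.2, 6.3]
grip_width: 0.007
```

```bash
python3 -c "
from h import *
delta([.4615,-.1733,.134],.11,-.06,[-.11,.994,0])"
```

```text
t 10.725 pos [ 0.4622 -0.1739  0.1313] F [-3.26  1.17  6.26] M [0.271 0.497 0.011] w 0.007 q6 0.81
turn [ 0.0002  0.0002 -0.    ] shift(now axes) [ 0.0006 -0.0004 -0.0028] shift(after turn) [ 0.0006 -0.0004 -0.0028]
```

The key is 2–3 mm down in the slot and the fingers are meeting the shaft, as the task said they would. I back off slightly and release.

play_rows(
  motion=[
    [[0,0,0],[0,-0.0002,-0.0006],0.005],
    [[0,0,0],[0,0,0],0.005],
    [[0,0,0],[0,0,0],0.012],
    [[0,0,0],[0,0,0],0.012],
    [[0,0,0],[0,0,0],0.018],
    [[0,0,0],[0,0,0],0.018],
    [[0,0,0],[0,0,0],0.018],
  ],
)

```text
clock: 11.6
ee_pos: [0.4619, -0.1738, 0.1314]
eef_rot: [0.667, 0.745, 0.022, 0.02]
force: [0.6, 0.2, 0.9]
grip_width: 0.0179
```

play_rows(
  motion=[
    [[0,0,0],[0,0,-0.01],0.02],
    [[0,0,0],[0,0,-0.03],0.03],
    [[0,0,0],[0,0,-0.05],0.07],
    [[0,0,0],[0.05,0,-0.02],0.08],
    [[0,0,0],[0.06,0,0],0.085],
    [[0,0,0],[0.06,0,0],0.085],
  ],
)

```text
clock: 12.35
ee_pos: [0.4365, -0.0043, 0.2424]
eef_rot: [0.667, 0.744, 0.023, 0.021]
force: [1.4, 0.1, 0.1]
grip_width: 0.0851
```

```bash
python3 - <<'E'
from fit import *
delta([.6064,.247,.15],.223)
a,d=snap('top','t5');b,_=snap('side','s5')
A=np.hstack([cv2.resize(x[:,:,::-1],None,fx=7,fy=7,interpolation=cv2.INTER_CUBIC) for x in (a[205:260,290:345],b[140:195,250:305])])
cv2.imwrite('pics/c5.png',A)
K=keyfit('top',a,(.463,-.175,.134),.04);cv2.imwrite('pics/k5.png',K)
P=world('top',d);m=(abs(P[...,0]-.462)<.004)&(P[...,1]>-.192)&(P[...,1]<-.154)&(P[...,2]<.15)
Q=P[m]
for y in np.arange(-.190,-.153,.006):
    q=Q[abs(Q[:,1]-y)<.003]; print(round(y,3),np.median(q[:,2]) if len(q) else None,len(q))
E
```

```text
t 12.35 pos [ 0.4365 -0.0043  0.2424] F [1.36 0.12 0.13] M [ 0.011 -0.004  0.005] w 0.0851 q6 1.13
turn [ 0.0617  0.0041 -0.1141] shift(now axes) [0.2314 0.1901 0.1042] shift(after turn) [0.2075 0.2213 0.0924]
-0.19 0.13275220485467637 12
-0.184 0.1333762661507624 13
-0.178 0.13417162608578226 12
-0.172 0.13374476983491793 14
-0.166 0.13406673662760016 12
-0.16 0.13408582982391953 12
-0.154 0.13036918867132397 7
```

View pics/c5.png

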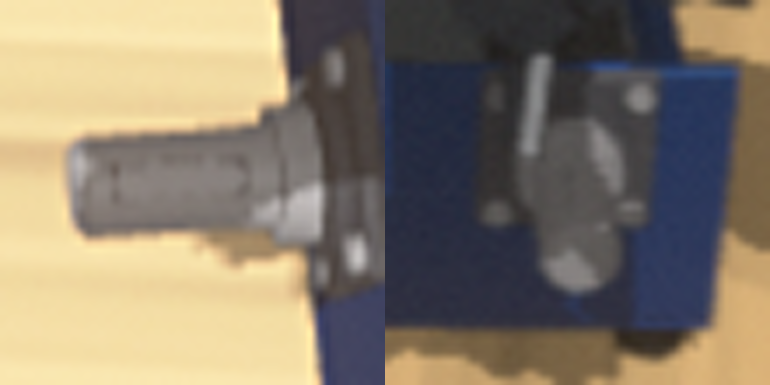

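The key lies flat: its top is at about 0.134 along its whole length, which matches seated on the floor. Now the pulley.

play_rows(
  motion=[
    [[0.0617,0.004,-0.114],[0,0,0],0.085],
    [[0,0,0],[0.0345,0.037,0],0.085],
    [[0,0,0],[0.0345,0.037,0],0.085],
    [[0,0,0],[0.0345,0.037,0],0.085],
    [[0,0,0],[0.0345,0.037,0.0],0.085],
    [[0,0,0],[0.0345,0.037,0.02],0.085],
    [[0,0,0],[0.0345,0.037,0.03],0.085],
    [[0,0,0],[0,0,0.04],0.085],
    [[0,0,0],[0,0,0.0],0.085],
    [[0,0,0],[0,0,0.0],0.085],
  ],
)

```text
clock: 13.7
ee_pos: [0.6077, 0.2451, 0.1532]
eef_rot: [0.624, 0.781, 0.0, -0.0]
force: [-0.2, 0.5, 0.0]
grip_width: 0.085
```

```bash
python3 - <<'E'
from fit import *
delta([.6064,.2467,.03],.223)
E
```

```text
t 13.7 pos [0.6077 0.2451 0.1532] F [-0.17  0.52  0.01] M [ 0.022  0.013 -0.04 ] w 0.085 q6 1.53
turn [ 0.0003 -0.0006  0.0003] shift(now axes) [ 0.0018 -0.0009  0.1232] shift(after turn) [ 0.0019 -0.0009  0.1232]
```

play_rows(
  motion=[
    [[0,0,0],[0.0018,-0.001,0.03],0.085],
    [[0,0,0],[0,0,0.03],0.085],
    [[0,0,0],[0,0,0.03],0.085],
    [[0,0,0],[0,0,0.02],0.085],
    [[0,0,0],[0,0,0.013],0.085],
    [[0,0,0],[0,0,0.0],0.085],
    [[0,0,0],[0,0,0.0],0.085],
  ],
)

```text
clock: 14.58
ee_pos: [0.6062, 0.2473, 0.0293]
eef_rot: [0.624, 0.782, 0.0, -0.0]
force: [0.6, 0.3, 0.2]
grip_width: 0.0849
```

```bash
python3 - <<'E'
from fit import *
delta([.6064,.2467,.03],.223)
E
```

```text
t 14.575 pos [0.6062 0.2473 0.0293] F [0.59 0.3  0.17] M [ 0.009 -0.009 -0.052] w 0.0849 q6 1.53
turn [ 0.0001 -0.0007  0.001 ] shift(now axes) [-0.0006  0.0001 -0.0007] shift(after turn) [-0.0006  0.0001 -0.0007]
```

play_rows(
  motion=[
    [[0,0,0],[0,0,0],0.065],
    [[0,0,0],[0,0,0],0.058],
    [[0,0,0],[0,0,0],0.055],
    [[0,0,0],[0,0,0],0.052],
    [[0,0,0],[0,0,0],0.049],
    [[0,0,0],[0,0,0],0.045],
    [[0,0,0],[0,0,0],0.045],
    [[0,0,0],[0,0,0],0.045],
  ],
)

```text
clock: 15.58
ee_pos: [0.6059, 0.2474, 0.0287]
eef_rot: [0.624, 0.782, 0.0, -0.0]
force: [1.7, 2.7, 4.8]
grip_width: 0.0531
```

```bash
python3 - <<'E'
from fit import *
delta([.6064,.2467,.03],.223)
E
```

```text
t 15.575 pos [0.6059 0.2474 0.0287] F [1.71 2.68 4.81] M [ 0.252 -0.172  0.068] w 0.0531 q6 1.53
turn [-0.0003 -0.0009  0.0012] shift(now axes) [-0.0008  0.0003 -0.0013] shift(after turn) [-0.0008  0.0003 -0.0013]
```

play_rows(
  motion=[
    [[0,0,0],[0,0,-0.005],0.045],
    [[0,0,0],[0,0,-0.015],0.045],
    [[0,0,0],[0,0,-0.03],0.045],
    [[0,0,0],[0,0,-0.04],0.045],
    [[0,0,0],[0,0,-0.04],0.045],
    [[0,0,0],[0,0,-0.02],0.045],
    [[0,0,0],[0,0,0],0.045],
  ],
)

```text
clock: 16.45
ee_pos: [0.6064, 0.2472, 0.1793]
eef_rot: [0.624, 0.782, 0.0, -0.0]
force: [-0.2, 0.1, -4.5]
grip_width: 0.053
```

```bash
cat > pul.py <<'E'
from fit import *
def cyl(rad,yy,R,a,b):
    d=np.stack([rad-R,np.maximum(a-yy,yy-b)]); return np.minimum(d.max(0),0)+np.hypot(*np.maximum(d,0))
def sdf(p,P): # p: origin xyz, yaw, pitch of the axis (up)
    a=np.array([-np.sin(p[3])*np.cos(p[4]),np.cos(p[3])*np.cos(p[4]),np.sin(p[4])]); q=P-p[:3]; yy=q@a; rad=np.linalg.norm(q-yy[:,None]*a,axis=1)
    return np.minimum(cyl(rad,yy,.04,0,.024),cyl(rad,yy,.027,.024,.056))
def fitp(n,d,p0):
    P=world(n,d).reshape(-1,3); p0=np.array(p0,float)
    a=np.array([-np.sin(p0[3]),np.cos(p0[3]),0]); q=P-p0[:3]; yy=q@a; rad=np.linalg.norm(q-yy[:,None]*a,axis=1)
    Q=P[(yy>-.012)&(yy<.07)&(rad<.055)]
    for k in (.012,.006,.004):
        Q=Q[abs(sdf(p0,Q))<k]; s=least_squares(lambda p:sdf(p,Q),p0,loss='soft_l1',f_scale=.001); p0=s.x
    print(n,'pulley',s.x,len(Q),np.median(abs(s.fun))); return s.x
E
python3 - <<'E'
from pul import *
delta([.48,0.,.18],.223)
o=r.get_obs()['ee_pos']; yaw=.223
p0=[o[0]+.041*np.sin(yaw),o[1]-.041*np.cos(yaw),o[2]+.0233,yaw,0]; print('expect',np.array(p0))
for n in('top','side'):
    im,d=snap(n,n[0]+'6'); fitp(n,d,p0)
u,v=proj('side',[p0[:3]])[0].astype(int);print(u,v)
b=np.load('pics/s6.npz')['im'];A=cv2.resize(b[v-50:v+50,u-50:u+50,::-1],None,fx=5,fy=5,interpolation=cv2.INTER_CUBIC);cv2.imwrite('pics/c6.png',A)
E
```

```text
t 16.45 pos [0.6064 0.2472 0.1793] F [-0.18  0.08 -4.53] M [ 0.119 -0.007  0.008] w 0.053 q6 1.53
turn [ 0.0005 -0.0006  0.0011] shift(now axes) [-0.213  -0.1782 -0.001 ] shift(after turn) [-0.2132 -0.1779 -0.0007]
expect [0.6154 0.2072 0.2026 0.223  0.    ]
top pulley [0.6168 0.2076 0.2022 0.2348 0.0057] 695 0.0004884291603302546
side pulley [ 0.6138  0.2056  0.2002  0.2229 -0.0032] 722 0.0005543302115102872
192 235
```

View pics/c6.png

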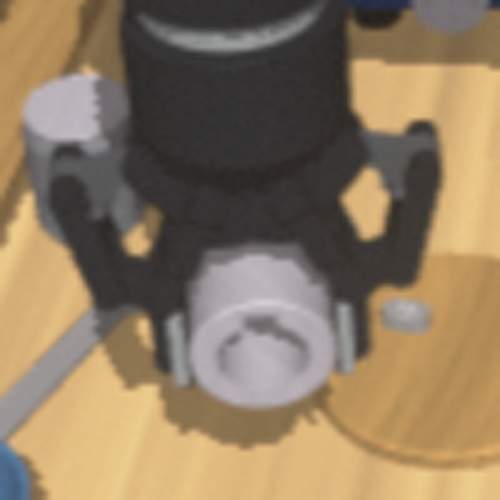

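The pulley is held level, with its keyway near the top in the crop at about (262,322) and the bore centre at about (263,355). The short key is undisturbed at (405,315). I measure the keyway roll in a rectified view of the boss end.

```bash
python3 - <<'E'
from pul import *
im=np.load('pics/s6.npz')['im']
p=np.array([.6138,.2056,.2002,.223,0]); a=np.array([-np.sin(p[3]),np.cos(p[3]),0]); e=np.array([np.cos(p[3]),np.sin(p[3]),0])
c=p[:3]+.056*a
g=np.arange(-.032,.032,.0002); X,Z=np.meshgrid(-g,-g) # image left=+x as camera sees, up=+z
W=c+X[...,None]*e+Z[...,None]*np.array([0,0,1])
uv=proj('side',W.reshape(-1,3)).astype(np.float32)
K=cv2.remap(im,uv[:,0].reshape(X.shape),uv[:,1].reshape(X.shape),cv2.INTER_CUBIC)
G=cv2.cvtColor(K,cv2.COLOR_RGB2GRAY).astype(float)
# radial profile at keyway radius vs at the face ring
th=np.linspace(-.9,.9,37)
for rr in (.0185,.0195):
    print(rr,[int(cv2.remap(G.astype(np.float32),np.float32([[160-np.sin(t)*rr/.0002]]),np.float32([[160-np.cos(t)*rr/.0002]]),cv2.INTER_LINEAR)[0,0]) for t in th])
S=keyfit('top',np.load('pics/t5.npz')['im'],(.463,-.175,.134),.04)
print(K.shape,S.shape)
cv2.imwrite('pics/c7.png',np.hstack([K,S])[:,:,::-1])
E
```

```text
0.0185 [172, 172, 171, 171, 173, 176, 176, 175, 172, 171, 165, 157, 144, 131, 120, 115, 113, 113, 114, 113, 113, 111, 114, 116, 128, 142, 159, 167, 170, 170, 170, 171, 168, 166, 167, 166, 165]
0.0195 [174, 173, 173, 175, 177, 178, 177, 178, 178, 178, 175, 165, 152, 136, 124, 118, 117, 118, 121, 121, 121, 119, 120, 122, 136, 150, 164, 172, 177, 176, 175, 176, 176, 175, 173, 174, 173]
(320, 320, 3) (320, 320, 3)
```

View pics/c7.png

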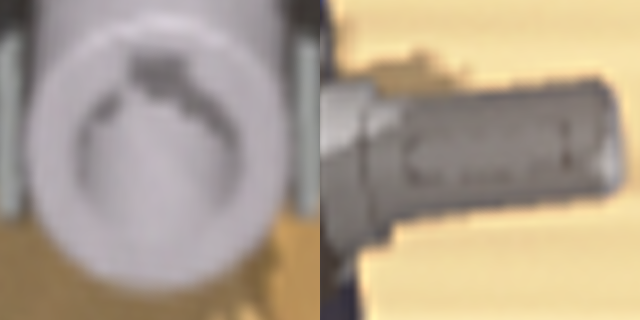

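play_rows(
  motion=[
    [[0,0,0.113],[0,0,0],0.045],
    [[-0.065,0,0],[0,0,0],0.045],
    [[0,0,0],[0,0,0],0.045],
  ],
)

```text
clock: 16.92
ee_pos: [0.6038, 0.247, 0.1757]
eef_rot: [0.666, 0.745, 0.022, 0.02]
force: [-0.5, -0.2, -4.9]
grip_width: 0.0525
```

```bash
python3 - <<'E'
from fit import *
delta([.4541,-.0807,.092],.11,-.065,[-.11,.994,0])
E
```

```text
t 16.925 pos [0.6038 0.247  0.1757] F [-0.49 -0.21 -4.92] M [0.069 0.148 0.001] w 0.0525 q6 1.65
turn [-0.0054 -0.0004  0.0015] shift(now axes) [-0.309  -0.1899  0.0724] shift(after turn) [-0.3093 -0.1898  0.0715]
```

play_rows(
  motion=[
    [[-0.004,0,0],[-0.028,-0.019,0],0.045],
    [[0,0,0],[-0.036,-0.022,0],0.045],
    [[0,0,0],[-0.036,-0.022,0],0.045],
    [[0,0,0],[-0.036,-0.022,0],0.045],
    [[0,0,0],[-0.036,-0.022,0],0.045],
    [[0,0,0],[-0.036,-0.022,0.012],0.045],
    [[0,0,0],[-0.036,-0.022,0.02],0.045],
    [[0,0,0],[-0.035,-0.021,0.02],0.045],
    [[0,0,0],[-0.02,-0.013,0.015],0.045],
    [[0,0,0],[0,0,0],0.045],
  ],
)

```text
clock: 18.18
ee_pos: [0.4582, -0.0707, 0.0969]
eef_rot: [0.667, 0.744, 0.025, 0.02]
force: [-0.9, 0.7, -3.9]
grip_width: 0.053
```

```bash
python3 - <<'E'
from pul import *
delta([.4541,-.0807,.092],.11,-.065,[-.11,.994,0])
o=r.get_obs()['ee_pos']; yaw=.11
p0=[o[0]+.0415*np.sin(yaw)-.0015,o[1]-.0415*np.cos(yaw),o[2]+.023,yaw,0]; print('expect',np.array(p0))
for n in('top','side'):
    im,d=snap(n,n[0]+'7'); fitp(n,d,p0)
E
```

```text
t 18.175 pos [ 0.4582 -0.0707  0.0969] F [-0.94  0.69 -3.94] M [0.154 0.069 0.07 ] w 0.053 q6 1.0
turn [-0.0014 -0.0026 -0.0017] shift(now axes) [-0.0095 -0.0054  0.0046] shift(after turn) [-0.0095 -0.0054  0.0046]
expect [ 0.4612 -0.1119  0.1199  0.11    0.    ]
top pulley [ 0.4612 -0.1119  0.1199  0.11    0.    ] 0 nan
side pulley [ 0.4621 -0.1125  0.1201  0.1503  0.0234] 398 0.0009085067990575006
  return _methods._mean(a, axis=axis, dtype=dtype,
  ret = ret.dtype.type(ret / rcount)
```

play_rows(
  motion=[
    [[-0.0014,-0.0026,-0.0017],[0,0,0],0.045],
    [[0,0,0],[-0.005,-0.0054,0.0046],0.045],
    [[0,0,0],[-0.0045,0,0],0.045],
    [[0,0,0],[0,0,0],0.045],
    [[0,0,0],[0,0,0],0.045],
  ],
)

```text
clock: 18.9
ee_pos: [0.4559, -0.08, 0.0938]
eef_rot: [0.666, 0.745, 0.025, 0.024]
force: [-0.4, 0.2, -5.0]
grip_width: 0.053
```

```bash
python3 - <<'E'
from pul import *
delta([.4541,-.0807,.092],.11,-.065,[-.11,.994,0])
o=r.get_obs()['ee_pos']; yaw=.11
p0=np.array([o[0]+.0415*np.sin(yaw)-.0015,o[1]-.0415*np.cos(yaw),o[2]+.023,yaw,0]); print('expect',p0)
im,d=snap('side','s8'); f=fitp('side',d,p0)
# end face plane and face-circle centre
a=np.array([-np.sin(yaw),np.cos(yaw),0]);e=np.array([np.cos(yaw),np.sin(yaw),0])
P=world('side',d).reshape(-1,3);q=P-p0[:3];s=q@a;x=q@e;z=q[:,2]
m=(abs(s-.056)<.006)&(np.hypot(x,z)>.018)&(np.hypot(x,z)<.026)
A=np.c_[x[m],z[m],np.ones(m.sum())];print('endface slope x,z,pos',np.linalg.lstsq(A,s[m],rcond=None)[0],m.sum())
m=(s<.022)&(s>.002)&(np.hypot(x,z)>.033)&(np.hypot(x,z)<.046);print('rim pts',m.sum(),np.median(np.hypot(x[m],z[m])))
u,v=proj('side',[p0[:3]])[0].astype(int)
cv2.imwrite('pics/c8.png',cv2.resize(im[v-45:v+45,u-50:u+50,::-1],None,fx=6,fy=6,interpolation=cv2.INTER_CUBIC))
E
```

```text
t 18.9 pos [ 0.4559 -0.08    0.0938] F [-0.36  0.15 -4.97] M [ 0.095  0.1   -0.021] w 0.053 q6 0.98
turn [0.0038 0.002  0.0026] shift(now axes) [-0.0005 -0.002   0.0017] shift(after turn) [-0.0005 -0.002   0.0017]
expect [ 0.459  -0.1213  0.1168  0.11    0.    ]
side pulley [ 0.4585 -0.1222  0.1167  0.1391  0.0007] 399 0.0009388323474633364
endface slope x,z,pos [0.0038 0.0016 0.055 ] 132
rim pts 5 0.037984682660558634
```

View pics/c8.png

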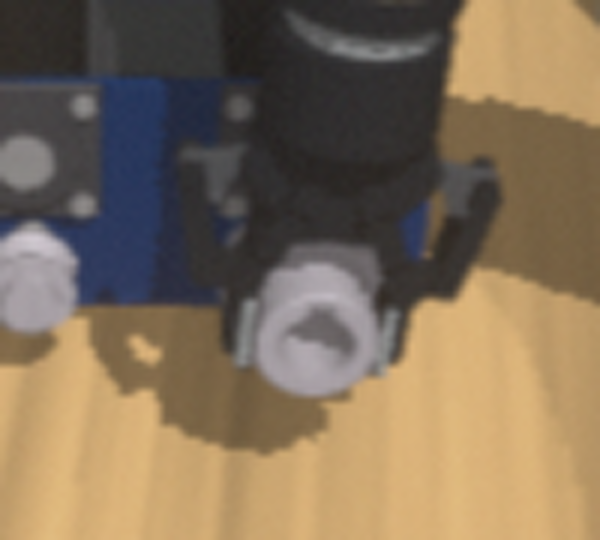

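play_rows(
  motion=[
    [[0.0038,0.002,0.0026],[0,0,0],0.045],
    [[0,0,0],[-0.0005,-0.002,0.0017],0.045],
    [[0,0,0],[-0.005,0,0],0.045],
    [[0,0,0],[-0.005,0,0],0.045],
    [[0,0,0],[-0.003,0,0],0.045],
    [[0,0,0],[0,0,0],0.045],
    [[0,0,0],[0,0,0],0.045],
  ],
)

```text
clock: 19.82
ee_pos: [0.4554, -0.0936, 0.0918]
eef_rot: [0.667, 0.745, 0.024, 0.022]
force: [-0.4, -0.7, -3.8]
grip_width: 0.0526
```

```bash
cat > ax.py <<'E'
from h import *
def st(lift=.023,roll=-.065):
    """along/lateral/height of the pulley axis against the estimated shaft axis"""
    S=np.array([.4662,-.2035,.115]);a=np.array([-.1098,.994,0]);e=np.array([.994,.1098,0])
    o=r.get_obs();R=Ro.from_quat(o['eef_rot']).as_matrix();q=o['ee_pos']-lift*R[:,2]-S
    F=o['force']-np.array([0,0,-4.6])
    print('t',round(o['clock'],2),'rim s %.1f lat %.2f dz %.2f mm'%((q@a-.0415)*1e3,q@e*1e3,q[2]*1e3),'F axial %.1f lat %.1f up %.1f'%(F@a,F@e,F[2]),'M',np.round(o['torque'],2),'w',round(float(o['grip_width']),4),'ypitch/roll err',np.round((Ro.from_matrix(R).inv()*(Ro.from_rotvec(roll*a)*Ro.from_matrix(np.stack([a,e,[0,0,-1]],1)))).as_rotvec(),4))
if __name__=='__main__': st()
E
python3 ax.py
```

```text
t 19.82 rim s 68.9 lat -0.12 dz -0.23 mm F axial -0.7 lat -0.5 up 0.8 M [ 0.06  0.15 -0.02] w 0.0526 ypitch/roll err [-0.0002 -0.0001  0.    ]
```

play_rows(
  motion=[
    [[0,0,0],[-0.003,0.0001,-0.0002],0.045],
    [[0,0,0],[-0.003,0,0],0.045],
    [[0,0,0],[0,0,0],0.045],
    [[0,0,0],[0,0,0],0.045],
  ],
)

```text
clock: 20.32
ee_pos: [0.4562, -0.0996, 0.092]
eef_rot: [0.667, 0.745, 0.024, 0.022]
force: [-0.0, -0.1, -4.7]
grip_width: 0.053
```

play_rows(
  motion=[
    [[0,0,0],[-0.0015,0,0],0.045],
    [[0,0,0],[-0.0015,0,0],0.045],
    [[0,0,0],[0,0,0],0.045],
    [[0,0,0],[0,0,0],0.045],
  ],
)

```text
clock: 20.82
ee_pos: [0.4565, -0.1025, 0.092]
eef_rot: [0.667, 0.745, 0.024, 0.022]
force: [-0.8, 0.7, -4.8]
grip_width: 0.053
```

```bash
python3 ax.py
```

```text
t 20.82 rim s 59.9 lat -0.03 dz -0.03 mm F axial 0.8 lat -0.8 up -0.2 M [0.1  0.13 0.03] w 0.053 ypitch/roll err [-0.0002 -0.0001  0.0001]
```

play_rows(
  motion=[
    [[0,0,0],[-0.001,0,0],0.045],
    [[0,0,0],[-0.001,0,0],0.045],
    [[0,0,0],[0,0,0],0.045],
    [[0,0,0],[0,0,0],0.045],
  ],
)

```text
clock: 21.32
ee_pos: [0.4568, -0.1045, 0.0921]
eef_rot: [0.667, 0.745, 0.024, 0.022]
force: [-0.2, -0.4, -4.4]
grip_width: 0.0526
```

play_rows(
  motion=[
    [[0,0,0],[-0.001,0,0],0.045],
    [[0,0,0],[-0.001,0,0],0.045],
    [[0,0,0],[0,0,0],0.045],
    [[0,0,0],[0,0,0],0.045],
  ],
)

```text
clock: 21.82
ee_pos: [0.4569, -0.1065, 0.092]
eef_rot: [0.667, 0.745, 0.024, 0.022]
force: [-0.3, 0.2, -4.9]
grip_width: 0.0529
```

```bash
python3 ax.py
```

```text
t 21.82 rim s 55.9 lat -0.05 dz -0.04 mm F axial 0.2 lat -0.2 up -0.3 M [ 0.07  0.19 -0.03] w 0.0529 ypitch/roll err [-0.0002 -0.0001  0.    ]
```

play_rows(
  motion=[
    [[0,0,0],[-0.001,0,0],0.045],
    [[0,0,0],[-0.001,0,0],0.045],
    [[0,0,0],[-0.001,0,0],0.045],
    [[0,0,0],[0,0,0],0.045],
  ],
)

```text
clock: 22.32
ee_pos: [0.4573, -0.1096, 0.0921]
eef_rot: [0.667, 0.745, 0.024, 0.022]
force: [-0.9, -0.3, -4.8]
grip_width: 0.053
```

play_rows(
  motion=[
    [[0,0,0],[-0.001,0,0],0.045],
    [[0,0,0],[-0.001,0,0],0.045],
    [[0,0,0],[0,0,0],0.045],
    [[0,0,0],[0,0,0],0.045],
  ],
)

```text
clock: 22.82
ee_pos: [0.4575, -0.1115, 0.092]
eef_rot: [0.667, 0.745, 0.024, 0.022]
force: [0.3, -0.0, -4.0]
grip_width: 0.0527
```

```bash
python3 ax.py
```

```text
t 22.82 rim s 50.9 lat -0.04 dz -0.03 mm F axial -0.0 lat 0.3 up 0.6 M [ 0.05  0.1  -0.02] w 0.0527 ypitch/roll err [-0.0002 -0.0001  0.0001]
```

Now at the key's end, so I go in finer steps.

play_rows(
  motion=[
    [[0,0,0],[-0.0007,0,0],0.045],
    [[0,0,0],[-0.0007,0,0],0.045],
    [[0,0,0],[0,0,0],0.045],
    [[0,0,0],[0,0,0],0.045],
  ],
)

```text
clock: 23.32
ee_pos: [0.4576, -0.1129, 0.092]
eef_rot: [0.667, 0.745, 0.024, 0.022]
force: [1.0, -0.7, -5.0]
grip_width: 0.0526
```

play_rows(
  motion=[
    [[0,0,0],[-0.0007,0,0],0.045],
    [[0,0,0],[-0.0007,0,0],0.045],
    [[0,0,0],[0,0,0],0.045],
    [[0,0,0],[0,0,0],0.045],
  ],
)

```text
clock: 23.82
ee_pos: [0.4578, -0.1143, 0.0921]
eef_rot: [0.667, 0.745, 0.024, 0.022]
force: [0.3, 0.2, -3.9]
grip_width: 0.0529
```

```bash
python3 ax.py
```

```text
t 23.82 rim s 48.1 lat -0.04 dz 0.01 mm F axial 0.2 lat 0.3 up 0.7 M [ 0.11  0.13 -0.02] w 0.0529 ypitch/roll err [-0.0001 -0.0001  0.    ]
```

play_rows(
  motion=[
    [[0,0,0],[-0.0008,0,0],0.045],
    [[0,0,0],[-0.0008,0,0],0.045],
    [[0,0,0],[0,0,0],0.045],
    [[0,0,0],[0,0,0],0.045],
  ],
)

```text
clock: 24.32
ee_pos: [0.458, -0.1159, 0.092]
eef_rot: [0.667, 0.745, 0.024, 0.022]
force: [-0.7, 0.4, -4.6]
grip_width: 0.0528
```

play_rows(
  motion=[
    [[0,0,0],[-0.0008,0,0],0.045],
    [[0,0,0],[-0.0008,0,0],0.045],
    [[0,0,0],[0,0,0],0.045],
    [[0,0,0],[0,0,0],0.045],
  ],
)

```text
clock: 24.82
ee_pos: [0.4582, -0.1175, 0.092]
eef_rot: [0.667, 0.745, 0.024, 0.022]
force: [-0.5, -0.5, -3.8]
grip_width: 0.0527
```

```bash
python3 ax.py
```

```text
t 24.82 rim s 44.9 lat -0.04 dz -0.01 mm F axial -0.5 lat -0.6 up 0.8 M [ 0.13  0.12 -0.04] w 0.0527 ypitch/roll err [-0.0002 -0.      0.    ]
```

Over the key with no resistance. I continue.

play_rows(
  motion=[
    [[0,0,0],[-0.0012,0,0],0.045],
    [[0,0,0],[-0.0012,0,0],0.045],
    [[0,0,0],[-0.0012,0,0],0.045],
    [[0,0,0],[-0.0012,0,0],0.045],
    [[0,0,0],[0,0,0],0.045],
    [[0,0,0],[0,0,0],0.045],
  ],
)

```text
clock: 25.58
ee_pos: [0.4587, -0.1222, 0.092]
eef_rot: [0.667, 0.745, 0.024, 0.022]
force: [0.8, 0.1, -4.2]
grip_width: 0.0531
```

play_rows(
  motion=[
    [[0,0,0],[-0.0012,0,0],0.045],
    [[0,0,0],[-0.0012,0,0],0.045],
    [[0,0,0],[-0.0012,0,0],0.045],
    [[0,0,0],[-0.0012,0,0],0.045],
    [[0,0,0],[0,0,0],0.045],
    [[0,0,0],[0,0,0],0.045],
  ],
)

```text
clock: 26.32
ee_pos: [0.4592, -0.127, 0.092]
eef_rot: [0.667, 0.745, 0.024, 0.022]
force: [0.1, -0.2, -5.0]
grip_width: 0.0526
```

```bash
python3 ax.py
```

```text
t 26.32 rim s 35.3 lat -0.03 dz -0.02 mm F axial -0.2 lat 0.0 up -0.4 M [ 0.12  0.12 -0.01] w 0.0526 ypitch/roll err [-0.0002 -0.0001  0.0001]
```

play_rows(
  motion=[
    [[0,0,0],[-0.0015,0,0],0.045],
    [[0,0,0],[-0.0015,0,0],0.045],
    [[0,0,0],[-0.0015,0,0],0.045],
    [[0,0,0],[-0.0015,0,0],0.045],
    [[0,0,0],[0,0,0],0.045],
    [[0,0,0],[0,0,0],0.045],
  ],
)

```text
clock: 27.08
ee_pos: [0.4599, -0.1329, 0.092]
eef_rot: [0.667, 0.745, 0.024, 0.022]
force: [0.9, -0.0, -4.2]
grip_width: 0.0528
```

play_rows(
  motion=[
    [[0,0,0],[-0.0015,0,0],0.045],
    [[0,0,0],[-0.0015,0,0],0.045],
    [[0,0,0],[-0.0015,0,0],0.045],
    [[0,0,0],[-0.0015,0,0],0.045],
    [[0,0,0],[0,0,0],0.045],
    [[0,0,0],[0,0,0],0.045],
  ],
)

```text
clock: 27.82
ee_pos: [0.4605, -0.1389, 0.092]
eef_rot: [0.667, 0.745, 0.024, 0.022]
force: [-0.5, 0.5, -4.2]
grip_width: 0.0529
```

```bash
python3 ax.py
```

```text
t 27.82 rim s 23.3 lat -0.04 dz -0.01 mm F axial 0.5 lat -0.4 up 0.4 M [ 0.09  0.17 -0.01] w 0.0529 ypitch/roll err [-0.0002 -0.0001  0.    ]
```

play_rows(
  motion=[
    [[0,0,0],[-0.0015,0,0],0.045],
    [[0,0,0],[-0.0015,0,0],0.045],
    [[0,0,0],[-0.0015,0,0],0.045],
    [[0,0,0],[-0.0015,0,0],0.045],
    [[0,0,0],[0,0,0],0.045],
    [[0,0,0],[0,0,0],0.045],
  ],
)

```text
clock: 28.58
ee_pos: [0.4612, -0.1449, 0.092]
eef_rot: [0.667, 0.745, 0.024, 0.022]
force: [0.3, -0.6, -4.0]
grip_width: 0.0526
```

play_rows(
  motion=[
    [[0,0,0],[-0.001,0,0],0.045],
    [[0,0,0],[-0.001,0,0],0.045],
    [[0,0,0],[-0.001,0,0],0.045],
    [[0,0,0],[0,0,0],0.045],
    [[0,0,0],[0,0,0],0.045],
  ],
)

```text
clock: 29.2
ee_pos: [0.4615, -0.1479, 0.092]
eef_rot: [0.667, 0.745, 0.024, 0.022]
force: [-0.6, -0.5, -5.6]
grip_width: 0.0529
```

```bash
python3 ax.py
```

```text
t 29.2 rim s 14.3 lat -0.04 dz -0.04 mm F axial -0.4 lat -0.7 up -1.0 M [0.07 0.16 0.02] w 0.0529 ypitch/roll err [-0.0002 -0.0001  0.    ]
```

play_rows(
  motion=[
    [[0,0,0],[-0.001,0,0],0.045],
    [[0,0,0],[-0.001,0,0],0.045],
    [[0,0,0],[-0.001,0,0],0.045],
    [[0,0,0],[0,0,0],0.045],
    [[0,0,0],[0,0,0],0.045],
  ],
)

```text
clock: 29.82
ee_pos: [0.4619, -0.1508, 0.092]
eef_rot: [0.667, 0.745, 0.024, 0.022]
force: [1.1, -0.3, -4.5]
grip_width: 0.0529
```

play_rows(
  motion=[
    [[0,0,0],[-0.0007,0,0],0.045],
    [[0,0,0],[-0.0007,0,0],0.045],
    [[0,0,0],[0,0,0],0.045],
    [[0,0,0],[0,0,0],0.045],
  ],
)

```text
clock: 30.32
ee_pos: [0.462, -0.1522, 0.092]
eef_rot: [0.667, 0.745, 0.024, 0.022]
force: [-0.4, 0.3, -4.7]
grip_width: 0.0527
```

```bash
python3 ax.py
```

```text
t 30.32 rim s 9.9 lat -0.03 dz -0.03 mm F axial 0.4 lat -0.4 up -0.1 M [0.12 0.19 0.03] w 0.0527 ypitch/roll err [-0.0002 -0.      0.    ]
```

Entering the seat zone now, in small steps.

play_rows(
  motion=[
    [[0,0,0],[-0.0006,0,0],0.045],
    [[0,0,0],[-0.0006,0,0],0.045],
    [[0,0,0],[0,0,0],0.045],
    [[0,0,0],[0,0,0],0.045],
  ],
)

```text
clock: 30.82
ee_pos: [0.4621, -0.1534, 0.092]
eef_rot: [0.667, 0.745, 0.024, 0.022]
force: [0.8, -0.1, -4.7]
grip_width: 0.0528
```

play_rows(
  motion=[
    [[0,0,0],[-0.0005,0,0],0.045],
    [[0,0,0],[-0.0005,0,0],0.045],
    [[0,0,0],[0,0,0],0.045],
    [[0,0,0],[0,0,0],0.045],
  ],
)

```text
clock: 31.32
ee_pos: [0.4623, -0.1544, 0.092]
eef_rot: [0.667, 0.745, 0.024, 0.022]
force: [-0.2, 0.9, -5.2]
grip_width: 0.0529
```

```bash
python3 ax.py
```

```text
t 31.32 rim s 7.8 lat -0.01 dz -0.02 mm F axial 0.9 lat -0.0 up -0.6 M [0.37 0.06 0.05] w 0.0529 ypitch/roll err [-0.0001 -0.0001  0.0002]
```

play_rows(
  motion=[
    [[0,0,0],[-0.0005,0,0],0.045],
    [[0,0,0],[-0.0005,0,0],0.045],
    [[0,0,0],[0,0,0],0.045],
    [[0,0,0],[0,0,0],0.045],
  ],
)

```text
clock: 31.82
ee_pos: [0.4624, -0.1553, 0.092]
eef_rot: [0.667, 0.745, 0.024, 0.022]
force: [1.6, 2.6, -5.1]
grip_width: 0.0525
```

play_rows(
  motion=[
    [[0,0,0],[-0.0005,0,0],0.045],
    [[0,0,0],[-0.0005,0,0],0.045],
    [[0,0,0],[0,0,0],0.045],
    [[0,0,0],[0,0,0],0.045],
  ],
)

```text
clock: 32.33
ee_pos: [0.4625, -0.1565, 0.0921]
eef_rot: [0.667, 0.745, 0.024, 0.022]
force: [0.9, 2.4, -5.4]
grip_width: 0.0527
```

```bash
python3 ax.py
```

```text
t 32.33 rim s 5.7 lat -0.01 dz 0.01 mm F axial 2.3 lat 1.2 up -0.8 M [ 0.72 -0.13  0.17] w 0.0527 ypitch/roll err [-0.0001  0.0001  0.    ]
```

play_rows(
  motion=[
    [[0,0,0],[-0.0005,0,0],0.045],
    [[0,0,0],[-0.0005,0,0],0.045],
    [[0,0,0],[0,0,0],0.045],
    [[0,0,0],[0,0,0],0.045],
  ],
)

```text
clock: 32.83
ee_pos: [0.4626, -0.1575, 0.0921]
eef_rot: [0.667, 0.745, 0.024, 0.022]
force: [1.9, 3.2, -5.6]
grip_width: 0.0528
```

play_rows(
  motion=[
    [[0,0,0],[-0.0005,0,0],0.045],
    [[0,0,0],[-0.0005,0,0],0.045],
    [[0,0,0],[0,0,0],0.045],
    [[0,0,0],[0,0,0],0.045],
  ],
)

```text
clock: 33.33
ee_pos: [0.4627, -0.1585, 0.0921]
eef_rot: [0.667, 0.745, 0.024, 0.022]
force: [2.2, 3.2, -5.4]
grip_width: 0.0532
```

```bash
python3 ax.py
```

```text
t 33.33 rim s 3.6 lat -0.01 dz 0.02 mm F axial 2.9 lat 2.5 up -0.8 M [ 0.6  -0.18  0.12] w 0.0532 ypitch/roll err [-0.0001  0.0002  0.    ]
```

play_rows(
  motion=[
    [[0,0,0],[-0.0005,0,0],0.045],
    [[0,0,0],[-0.0005,0,0],0.045],
    [[0,0,0],[0,0,0],0.045],
    [[0,0,0],[0,0,0],0.045],
  ],
)

```text
clock: 33.83
ee_pos: [0.4628, -0.1593, 0.092]
eef_rot: [0.667, 0.745, 0.024, 0.022]
force: [0.9, 4.4, -5.6]
grip_width: 0.0525
```

play_rows(
  motion=[
    [[0,0,0],[-0.0005,0,0],0.045],
    [[0,0,0],[-0.0005,0,0],0.045],
    [[0,0,0],[0,0,0],0.045],
    [[0,0,0],[0,0,0],0.045],
  ],
)

```text
clock: 34.33
ee_pos: [0.4629, -0.1601, 0.092]
eef_rot: [0.667, 0.745, 0.024, 0.021]
force: [2.1, 5.6, -5.5]
grip_width: 0.0527
```

```bash
python3 ax.py
```

```text
t 34.33 rim s 2.0 lat -0.02 dz -0.07 mm F axial 5.3 lat 2.7 up -0.9 M [ 1.11 -0.23  0.22] w 0.0527 ypitch/roll err [-0.0001 -0.0006  0.0003]
```

play_rows(
  motion=[
    [[0,0,0],[-0.0005,0,0],0.045],
    [[0,0,0],[-0.0005,0,0],0.045],
    [[0,0,0],[0,0,0],0.045],
    [[0,0,0],[0,0,0],0.045],
  ],
)

```text
clock: 34.83
ee_pos: [0.463, -0.1608, 0.092]
eef_rot: [0.667, 0.745, 0.025, 0.021]
force: [2.3, 6.2, -4.7]
grip_width: 0.0526
```

play_rows(
  motion=[
    [[0,0,0],[-0.0005,0,0],0.045],
    [[0,0,0],[-0.0005,0,0],0.045],
    [[0,0,0],[0,0,0],0.045],
    [[0,0,0],[0,0,0],0.045],
  ],
)

```text
clock: 35.33
ee_pos: [0.4631, -0.1616, 0.0919]
eef_rot: [0.667, 0.745, 0.025, 0.021]
force: [2.1, 8.1, -3.9]
grip_width: 0.0527
```

```bash
python3 ax.py
```

```text
t 35.33 rim s 0.5 lat -0.01 dz -0.13 mm F axial 7.8 lat 3.0 up 0.7 M [ 1.65 -0.25  0.26] w 0.0527 ypitch/roll err [-0.0001 -0.0016  0.0006]
```

play_rows(
  motion=[
    [[0,0,0],[-0.0005,0.0002,0],0.045],
    [[0,0,0],[-0.0005,0,0],0.045],
    [[0,0,0],[0,0,0],0.045],
    [[0,0,0],[0,0,0],0.045],
  ],
)

```text
clock: 35.83
ee_pos: [0.4632, -0.1623, 0.0919]
eef_rot: [0.667, 0.745, 0.025, 0.021]
force: [0.9, 9.6, -3.4]
grip_width: 0.0531
```

play_rows(
  motion=[
    [[0,0,0],[-0.0005,0,0],0.045],
    [[0,0,0],[-0.0005,0,0],0.045],
    [[0,0,0],[0,0,0],0.045],
    [[0,0,0],[0,0,0],0.045],
  ],
)

```text
clock: 36.33
ee_pos: [0.4633, -0.163, 0.0918]
eef_rot: [0.666, 0.745, 0.025, 0.021]
force: [0.6, 10.9, -3.2]
grip_width: 0.0528
```

```bash
python3 ax.py
```

```text
t 36.33 rim s -1.0 lat 0.04 dz -0.23 mm F axial 10.7 lat 1.8 up 1.4 M [ 2.13 -0.06  0.24] w 0.0528 ypitch/roll err [-0.0004 -0.0027  0.0008]
```

play_rows(
  motion=[
    [[0,0,0],[-0.0005,0,0],0.045],
    [[0,0,0],[-0.0005,0,0],0.045],
    [[0,0,0],[0,0,0],0.045],
    [[0,0,0],[0,0,0],0.045],
  ],
)

```text
clock: 36.83
ee_pos: [0.4633, -0.1637, 0.0918]
eef_rot: [0.666, 0.745, 0.025, 0.02]
force: [0.5, 12.8, -2.4]
grip_width: 0.0531
```

play_rows(
  motion=[
    [[0,0,0],[-0.0005,0,0],0.045],
    [[0,0,0],[-0.0005,0,0],0.045],
    [[0,0,0],[0,0,0],0.045],
    [[0,0,0],[0,0,0],0.045],
  ],
)

```text
clock: 37.33
ee_pos: [0.4634, -0.1644, 0.0918]
eef_rot: [0.666, 0.745, 0.025, 0.02]
force: [-0.3, 14.0, -1.5]
grip_width: 0.0531
```

```bash
python3 ax.py
```

```text
t 37.33 rim s -2.5 lat 0.03 dz -0.30 mm F axial 13.9 lat 1.3 up 3.1 M [ 2.53 -0.03  0.26] w 0.0531 ypitch/roll err [-0.0004 -0.0038  0.0011]
```

```bash
cat > chk.py <<'E'
from pul import *
import sys
def chk(tag):
    o=r.get_obs()['ee_pos'];yaw=.11;S=np.array([.4662,-.2035,.115]);a=np.array([-.1098,.994,0]);e=np.array([.994,.1098,0])
    for n in ('side','top'):
        im,d=snap(n,n[0]+tag);P=world(n,d).reshape(-1,3);q=P-S;s=q@a;x=q@e;z=q[:,2];rr=np.hypot(x,z)
        m=(rr<.027)&(s>.04)&(s<.075)&(z>-.027)&(rr>.018)
        h=s[m]; k=np.abs(h-np.median(h))<.005
        A=np.c_[x[m][k],z[m][k],np.ones(k.sum())]
        if n=='side': print('boss end face: s',np.linalg.lstsq(A,h[k],rcond=None)[0][2]*1e3,'tilt',np.linalg.lstsq(A,h[k],rcond=None)[0][:2],k.sum(),'| TCP s',(o-S)@a*1e3)
        m=(rr>.036)&(rr<.044)&(s>-.02)&(s<.04)&(z>0); print(n,'rim pts s pctl',np.percentile(s[m],[2,10,50,90,98])*1e3 if m.sum() else None,m.sum())
        m=(abs(z)<.02)&(rr>.0)&(rr<.015)&(s>.045)&(s<.075); print(n,'inside bore s pctl',np.percentile(s[m],[5,25,50,75,95])*1e3 if m.sum() else None,m.sum())
chk(sys.argv[1])
E
python3 chk.py 9; python3 ax.py; sed -n 1,1p /dev/null
python3 - <<'E'
from h import *
# reference: same end-face measure before insertion (s8)
d=np.load('pics/s8.npz')['d'];S=np.array([.4662,-.2035,.115]);a=np.array([-.1098,.994,0]);e=np.array([.994,.1098,0])
P=world('side',d).reshape(-1,3);o=np.array([.4559,-.08,.0938]);q=P-o-[-.0015,0,.023];s=q@a;rr=np.hypot(q@e,q[:,2]);m=(rr>.018)&(rr<.026)&(abs(s-.0145)<.006);print('ref end face - TCP',np.median(s[m])*1e3,m.sum())
E
```

```text
boss end face: s 52.53819966921632 tilt [-0.0017 -0.0068] 142 | TCP s 39.12184047616438
side rim pts s pctl [-19.8703 -18.8476  -1.3602  23.3284  32.8403] 23
side inside bore s pctl [51.9854 55.1944 56.4328 57.6871 59.4993] 81
top rim pts s pctl None 0
top inside bore s pctl None 0
t 37.42 rim s -2.5 lat 0.04 dz -0.30 mm F axial 13.2 lat 2.4 up 2.7 M [ 2.62 -0.04  0.24] w 0.0528 ypitch/roll err [-0.0004 -0.0037  0.0011]
ref end face - TCP 13.608779339194522 132
  return _methods._mean(a, axis=axis, dtype=dtype,
  ret = ret.dtype.type(ret / rcount)
```

```bash
cat > se.py <<'E'
from h import *
import sys
S=np.array([.4647,-.2035,.114]);a=np.array([-.1098,.994,0]);e=np.array([.994,.1098,0])
for t in sys.argv[1:]:
    P=world('side',np.load('pics/%s.npz'%t)['d']).reshape(-1,3);q=P-S;s=q@a;rr=np.hypot(q@e,q[:,2])
    m=(rr<.011)&(s>.045)&(s<.07);m2=(rr>.018)&(rr<.025)&(s>.045)&(s<.07)
    A,B=np.median(s[m])*1e3,np.median(s[m2])*1e3 if m2.sum() else np.nan
    print(t,'shaft end s %.2f (%d, sd %.2f) boss end %.2f (%d) protrusion %.2f'%(A,m.sum(),s[m].std()*1e3,B,m2.sum(),A-B))
E
python3 se.py s0 s5 s9
```

```text
s0 shaft end s 59.76 (40, sd 1.44) boss end 58.37 (4) protrusion 1.39
s5 shaft end s 60.25 (39, sd 1.32) boss end 54.05 (9) protrusion 6.20
s9 shaft end s 57.35 (44, sd 2.02) boss end 52.80 (101) protrusion 4.54
```

Camera: the shaft end stands about 4.5 mm proud of the boss, against 6 mm at home. So about 1.5 mm is left, and nothing is slipping in the grip.

play_rows(
  motion=[
    [[0,0,0],[-0.0005,0,0],0.045],
    [[0,0,0],[-0.0005,0,0],0.045],
    [[0,0,0],[0,0,0],0.045],
    [[0,0,0],[0,0,0],0.045],
  ],
)

```text
clock: 37.92
ee_pos: [0.4635, -0.1652, 0.0917]
eef_rot: [0.666, 0.745, 0.025, 0.02]
force: [0.7, 14.8, -2.1]
grip_width: 0.0529
```

play_rows(
  motion=[
    [[0,0,0],[-0.0006,0,0],0.045],
    [[0,0,0],[0,0,0],0.045],
    [[0,0,0],[0,0,0],0.045],
    [[0,0,0],[0,0,0],0.045],
  ],
)

```text
clock: 38.42
ee_pos: [0.4635, -0.1656, 0.0917]
eef_rot: [0.666, 0.745, 0.026, 0.02]
force: [1.0, 15.5, -1.6]
grip_width: 0.0528
```

```bash
python3 ax.py;python3 -c "
from h import *
snap('side','s10')";python3 se.py s10
```

```text
t 38.42 rim s -3.7 lat 0.03 dz -0.34 mm F axial 15.3 lat 2.7 up 3.0 M [ 3.   -0.04  0.32] w 0.0528 ypitch/roll err [-0.0004 -0.0045  0.0013]
s10 shaft end s 56.35 (41, sd 1.63) boss end 51.96 (95) protrusion 4.39
```

play_rows(
  motion=[
    [[0,-0.004,0.001],[0,0,0],0.045],
    [[0,0,0],[-0.0005,0,-0.0002],0.045],
    [[0,0,0],[0,0,0],0.045],
    [[0,0,0],[0,0,0],0.045],
  ],
)

```text
clock: 38.98
ee_pos: [0.4636, -0.1658, 0.0917]
eef_rot: [0.667, 0.745, 0.024, 0.021]
force: [1.2, 17.2, -1.1]
grip_width: 0.0527
```

play_rows(
  motion=[
    [[0,0,0],[-0.0005,0,0],0.045],
    [[0,0,0],[0,0,0],0.045],
    [[0,0,0],[0,0,0],0.045],
    [[0,0,0],[0,0,0],0.045],
  ],
)

```text
clock: 39.48
ee_pos: [0.4636, -0.1663, 0.0917]
eef_rot: [0.667, 0.745, 0.025, 0.021]
force: [1.4, 16.9, -2.4]
grip_width: 0.0526
```

```bash
python3 ax.py;python3 -c "
from h import *
snap('side','s11')
snap('side','s12')
snap('side','s13')";python3 se.py s11 s12 s13
```

```text
t 39.48 rim s -4.2 lat 0.04 dz -0.31 mm F axial 16.7 lat 3.3 up 2.2 M [ 3.31 -0.2   0.38] w 0.0526 ypitch/roll err [-0.0003 -0.0014  0.0005]
s11 shaft end s 57.27 (41, sd 2.02) boss end 51.32 (97) protrusion 5.95
s12 shaft end s 56.34 (40, sd 1.31) boss end 50.90 (93) protrusion 5.44
s13 shaft end s 56.69 (39, sd 1.85) boss end 50.92 (106) protrusion 5.77
```

play_rows(
  motion=[
    [[0,0,0],[-0.0004,0,0],0.045],
    [[0,0,0],[0,0,0],0.045],
    [[0,0,0],[0,0,0],0.045],
    [[0,0,0],[0,0,0],0.045],
  ],
)

```text
clock: 40.12
ee_pos: [0.4636, -0.1662, 0.0917]
eef_rot: [0.667, 0.745, 0.025, 0.021]
force: [0.9, 19.4, -2.0]
grip_width: 0.053
```

play_rows(
  motion=[
    [[0,0,0],[-0.0004,0,0],0.045],
    [[0,0,0],[0,0,0],0.045],
    [[0,0,0],[0,0,0],0.045],
    [[0,0,0],[0,0,0],0.045],
  ],
)

```text
clock: 40.62
ee_pos: [0.4636, -0.1662, 0.0917]
eef_rot: [0.666, 0.745, 0.025, 0.021]
force: [1.4, 22.0, -0.6]
grip_width: 0.053
```

```bash
python3 ax.py;python3 -c "
from h import *
for i in range(14,22): snap('side','s%d'%i)";python3 se.py s14 s15 s16 s17 s18 s19 s20 s21
```

```text
t 40.62 rim s -4.2 lat 0.05 dz -0.40 mm F axial 21.7 lat 3.8 up 4.0 M [ 4.14 -0.11  0.36] w 0.053 ypitch/roll err [-0.0002 -0.003   0.0009]
s14 shaft end s 56.76 (40, sd 1.42) boss end 51.12 (97) protrusion 5.64
s15 shaft end s 57.09 (42, sd 1.55) boss end 51.39 (97) protrusion 5.69
s16 shaft end s 57.18 (37, sd 1.64) boss end 50.93 (98) protrusion 6.25
s17 shaft end s 57.12 (43, sd 1.61) boss end 50.99 (98) protrusion 6.13
s18 shaft end s 57.00 (43, sd 1.63) boss end 51.26 (102) protrusion 5.74
s19 shaft end s 56.97 (41, sd 1.46) boss end 51.03 (96) protrusion 5.94
s20 shaft end s 57.02 (43, sd 1.87) boss end 51.06 (96) protrusion 5.96
s21 shaft end s 57.09 (40, sd 1.98) boss end 51.01 (101) protrusion 6.08
```

The pulley stopped dead while the force jumped from 17 to 22 N, and the shaft end stands 5.9 mm proud against 6 mm at home. I relax the push, then release.

play_rows(
  motion=[
    [[0,0.002,0],[0.001,0,0],0.045],
    [[0,0.002,0],[0.001,0,0],0.045],
    [[0,0,0],[0.0008,0.0003,0],0.045],
    [[0,0,0],[0,0,0],0.045],
  ],
)

```text
clock: 41.52
ee_pos: [0.4637, -0.1661, 0.0918]
eef_rot: [0.667, 0.744, 0.024, 0.021]
force: [0.4, 7.2, -6.2]
grip_width: 0.0529
```

```bash
python3 ax.py
```

```text
t 41.52 rim s -4.1 lat 0.14 dz -0.23 mm F axial 7.1 lat 1.2 up -1.6 M [ 1.4  -0.    0.23] w 0.0529 ypitch/roll err [-0.001  -0.0015 -0.0006]
```

play_rows(
  motion=[
    [[0,0,0],[0.0008,0,0],0.045],
    [[0,0,0],[0,0,0],0.05],
    [[0,0,0],[0,0,0],0.055],
    [[0,0,0],[0,0,0],0.06],
    [[0,0,0],[0,0,0],0.07],
    [[0,0,0],[0,0,0],0.085],
    [[0,0,0],[0,0,0],0.085],
    [[0,0,0],[0,0,0],0.085],
  ],
)

```text
clock: 42.52
ee_pos: [0.464, -0.1661, 0.0923]
eef_rot: [0.667, 0.744, 0.024, 0.022]
force: [0.8, 0.4, 0.6]
grip_width: 0.0853
```

play_rows(
  motion=[
    [[0,0,0],[0,0,-0.02],0.085],
    [[0,0,0],[0,0,-0.03],0.085],
    [[0,0,0],[0,0,-0.04],0.085],
    [[0,0,0],[0,0,-0.04],0.085],
    [[0,0,0],[0.05,0,-0.01],0.085],
    [[0,0,0],[0.06,0,0],0.085],
    [[0,0,0],[0.06,0,0],0.085],
    [[0,0,0],[0.06,0.0,0],0.085],
    [[0,0,0],[0.05,0.0,0],0.085],
    [[0,0,0],[0,0,0],0.085],
  ],
)

```text
clock: 43.78
ee_pos: [0.4238, 0.1142, 0.2322]
eef_rot: [0.665, 0.746, 0.025, 0.022]
force: [0.4, -1.1, 0.9]
grip_width: 0.0848
```

```bash
python3 ax.py; python3 - <<'E'
from h import *
b,_=snap('side','s30');a,d=snap('top','t30');snap('side','s31')
X=np.hstack([cv2.resize(x[:,:,::-1],None,fx=4,fy=4,interpolation=cv2.INTER_CUBIC) for x in (a[165:265,240:340],b[140:240,220:320])])
cv2.imwrite('pics/c9.png',X)
P=world('top',d).reshape(-1,3);S=np.array([.4662,-.2035,.115]);q=P-S;s=q@[-.1098,.994,0];x=q@[.994,.1098,0];rr=np.hypot(x,q[:,2])
m=(rr>.0365)&(rr<.044)&(q[:,2]>.02)&(s>-.009)&(s<.04);print('rim s',np.percentile(s[m],[3,50,97])*1e3,m.sum())
m=(abs(rr-.027)<.003)&(q[:,2]>.01)&(s>0)&(s<.07);print('boss s',np.percentile(s[m],[3,97])*1e3)
E
python3 se.py s30 s31
```

```text
t 43.77 rim s 279.0 lat -8.79 dz 140.16 mm F axial -1.2 lat 0.3 up 5.5 M [0.01 0.08 0.  ] w 0.0848 ypitch/roll err [ 0.0002 -0.0008  0.0045]
rim s [-2.89223528  2.99803277 20.56228871] 210
boss s [13.98135687 51.82457231]
s30 shaft end s 58.27 (7, sd 1.16) boss end 51.11 (24) protrusion 7.16
s31 shaft end s 57.12 (13, sd 1.35) boss end 51.02 (33) protrusion 6.11
```

View pics/c9.png

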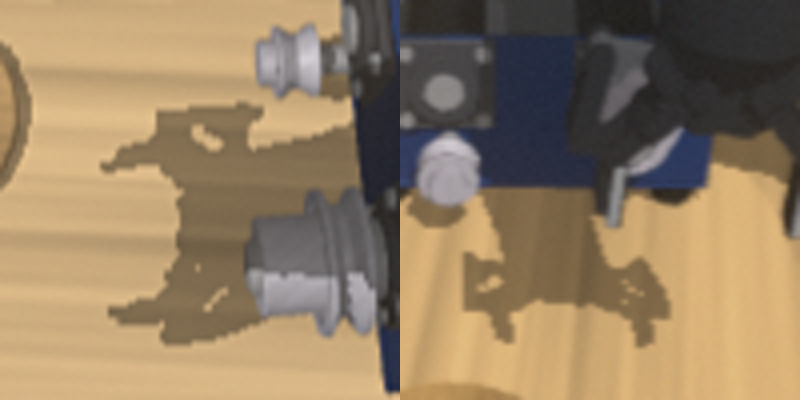

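The last picture shows the pulley on the shaft against the end plate, at top-view crop (310,265), and the gripper clear of it. Boss end 51.0 and shaft end about 57.1 are unchanged since release. I hand in.

```bash
python3 -c "
from plant import r
print(r.close_job())"
```

```text
the job is handed in; nothing more can be done
None
```

I laid the long key in the shaft's slot and slid the larger pulley on over it, rim first, until it was home against the shoulder. I then let go, moved the arm clear, and handed the job in at about 44 s.

- **Key:** after release its top measured about 0.134 m along its whole length, which is what it should be on the slot's floor. On the way down it once touched the slot's outer end with about 4 N. I moved it 0.7 mm inward and it went in freely.
- **Pulley:** it passed over the key with no resistance. The roller moved inward by about 3 mm, as expected, then the snug seat dragged with a rising force of up to about 17 N. It then stopped dead while the push rose to 22 N, above the suggested 15 N but under the 25 N limit.
- **Home check:** the shaft end stood about 5.9 mm beyond the boss while I was still pushing, where home is 6 mm. After letting go, two readings gave 6.1 and 7.2 mm. The arm partly blocked the view for both, and the 7.2 rests on only 7 depth points, so I trust it less. The boss end itself did not move.
- **Not to be moved:** the short key was still in place when I last saw it, as I lifted the pulley. I did not check it or the small pulley again at the end, but the arm did not go near either after that.

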